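Empty the bench waste tray into the bin

ROBOT

A 6-joint arm with a two-finger parallel gripper is mounted at the origin on the work surface. World frame = base frame: x ahead of the robot, y to its left, z up, the work surface at z = 0. Lengths are in m, angles in degrees, forces in N, time in s.
With the tool pointing down it reaches from about 0.425 to 0.95 m from the base axis. Payload 14.7 kg.
Tool frame: the origin (TCP) lies on the centre line of the jaws, within the pads' length; the fingertips stand 17 mm ahead of it and the grasp point (between the pads) lies 2 mm behind it; z points along the fingers, y is the line along which they close (so a half turn about z gives the same grasp; the last joint's range is limited). The gripper opens to 85 mm and grips with 20 to 120 N. Pads are 22 mm wide; open, the fingers measure 114 mm over their backs; the gripper's body (76 mm by 85 mm) begins 54 mm behind the grasp point. The pads swing forward as they close: fully open they stand 13 mm farther back than shut.
Start: joints at [-70.967, 27.513, 91.461, -0, 61.026, -2.67], TCP at [0.24, -0.604, 0.248] pointing down, gripper open.
Joint ranges: [-157.49, 157.49], [-46.99, 117.5], [13.45, 153.17], [-89.5, 269.5], [5.16, 153.95], [-167.48, 167.48]. Speed limits (degrees/s): [108.29, 108.29, 136.94, 172.46, 172.46, 172.46].

INTERFACE

Orientations are given as [roll, pitch, yaw] about the fixed x, y, z axes, in that order (R = Rz(yaw) Ry(pitch) Rx(roll)).
In Python, from plant import manip, read_camera, camera_info gives the robot as it stands.
- The arm moves only by the tool arm_command, never from a script. Its argument "commands" is a list of rows, each a list of 7 numbers: the shift along the tool's x, y, z each as a share of 60 mm, from -1 to 1, then the turn, a rotation vector about the tool's x, y, z each as a share of pi rad, from -1 to 1, then the opening, from 0 (shut) to 1 (fully open). A call has exactly 8 rows; each row shifts and turns the commanded pose from where the row before left it, along the tool's axes as they then stand; what a row does not reach is not made up. A row lasts 1/8 s, in which the tool goes at most 62.5 mm and 10.7 degrees, less where a joint would pass 70% of its speed; a pose out of reach is approached as far as the arm can. A call with a number of a shift or a turn outside -1 to 1 is refused whole. A call with a gripper value outside its range is refused whole. The fingers move at their own pace and stop on an object; "newtons" is the grip in N (left out, the last holds). Time passes only in rows, so rows that do not move let the fingers close, or fill a call up. It gives the time, the measured TCP pose, the force, the opening and the grip force at its end, in the units of the state.
- manip.state(): the state, without advancing time (a new reading comes with each control period).
- read_camera(name): name is "side" or "top"; returns the picture (420x560x3 uint8, red, green, blue); there is no depth.
- camera_info(name): a dict with "fx", "fy", "cx", "cy" (pixels), "rvec" (rotation vector, rad) and "tvec" (3), from world to camera coordinates, as OpenCV has them. Camera axes: x right, y down, z forward; pixel columns grow to the right and rows downward; lengths in m; the calibration is good to about 2 mm. A picture is of the moment at which its call begins. camera_info takes no time and is no camera call.
- manip.close_job(): hands the job in; it is judged then, once.
The state is a dict: "time": time; "joints": joint angles; "dq": joint speeds; "joint_efforts": joint torques, N m; "eef_pos": TCP position; "tool_rot": TCP orientation; "ft_force": force on the tool from outside, world axes, zero at the start; "torque": the same for the moment, N m; "grip_width": finger opening in m; "finger_force": force on a finger pad.
Only numpy, scipy, OpenCV 4.12 (cv2) and the standard library are available. Lean on these libraries where they do the work, as an engineer would, in place of code of your own. Each camera call takes 0.05 s, during which the arm holds its last target. There are 200 camera calls.

TASK

Gather the bench's dry waste in the scoop tray: slide every used label roll up off its spindle and put it in the tray, and put in the empty specimen pots standing on the bench as well. Then carry the loaded tray by its handle to the waste bin, tip everything out into the bin, and stand the empty tray back upright in the middle of its mat. Leave everything else on the bench where it is.

Things in the scene. Friction and masses are not known exactly. Their poses are not given: they have to be found in the camera images.
- tray: Aluminium scoop tray, about 0.32 kg, its own centre of mass at x = -4 mm. Origin: centre of the underside of its flat floor; x towards the pouring lip, y across, z up when upright. Floor 240 (x) x 190 (y) mm, 4 mm thick. Walls 54 mm high, 4 mm thick, at the back (x = -120) and both sides (y = +-95); the front has no wall, only the lip.
- tray_handle (a point): Grasp point on the tray's handle, at x = 20, y = 0, z = 96 mm in the tray's frame. The handle is one straight bar 16 mm thick (y), 30 mm deep (z = 80 to 110), running along x from -80 to its free end at 45, on a 14 x 16 mm post at x = -73. Pinch it hard across y, above the load's centre of mass, and carry smoothly, or the tray turns in the grip.
- tray_lip (a point): Middle of the pouring lip's outer edge, at x = 156, y = 0, z = 21 mm in the tray's frame. The lip slopes up to here from the floor's front edge (x = 120, z = 4), 190 mm wide, with side cheeks up to z = 41 mm.
- mat: Fixed black rubber mat, 270 x 220 x 3 mm, on which the tray stands at the start and to which it returns. Origin: centre of its underside, z up; top at z = 3 mm.
- bin: Fixed dark grey plastic waste bin, open at the top, 260 x 260 x 110 mm high outside (a seen-only rim reaches 276 mm), 5 mm walls and floor. Origin: centre of its underside, z up. Stands to the left or the right of the mat.
- rack: Fixed white spindle stand on the other side of the mat: base plate 200 x 200 x 12 mm with four upright steel spindles of 16 mm diameter, which stand 70 mm above the plate at x = +-57.5, y = +-57.5 mm. Origin: centre of its underside, z up.
- spindle1 (a point): Foot of a spindle (on its axis, on top of the stand's base plate); the spindle rises 70 mm above it along z. A roll may or may not be on it.
- spindle2 (a point): Foot of a spindle (on its axis, on top of the stand's base plate); the spindle rises 70 mm above it along z. A roll may or may not be on it.
- spindle3 (a point): Foot of a spindle (on its axis, on top of the stand's base plate); the spindle rises 70 mm above it along z. A roll may or may not be on it.
- spindle4 (a point): Foot of a spindle (on its axis, on top of the stand's base plate); the spindle rises 70 mm above it along z. A roll may or may not be on it.
- roll1: Used-up label roll: white paper ring with a cardboard core, 62 mm outer diameter, 45 mm high, 30 mm bore, 35 g. Origin: its middle; z along its axis. At the start it stands on one of the spindles, resting on the base plate with its axis upright. Two to four rolls are present, the others absent (None).
- roll2: Used-up label roll: white paper ring with a cardboard core, 62 mm outer diameter, 45 mm high, 30 mm bore, 35 g. Origin: its middle; z along its axis. At the start it stands on one of the spindles, resting on the base plate with its axis upright. Two to four rolls are present, the others absent (None).
- roll3: Used-up label roll: white paper ring with a cardboard core, 62 mm outer diameter, 45 mm high, 30 mm bore, 35 g. Origin: its middle; z along its axis. At the start it stands on one of the spindles, resting on the base plate with its axis upright. Two to four rolls are present, the others absent (None).
- roll4: Used-up label roll: white paper ring with a cardboard core, 62 mm outer diameter, 45 mm high, 30 mm bore, 35 g. Origin: its middle; z along its axis. At the start it stands on one of the spindles, resting on the base plate with its axis upright. Two to four rolls are present, the others absent (None).
- pot1: Empty capped specimen pot, cylinder 42 mm in diameter and 60 mm high, 20 g. Origin: its middle; z along its axis, towards the cap. At the start it already stands in the tray, in its rear half beside the handle.
- pot2: Empty capped specimen pot, cylinder 42 mm in diameter and 60 mm high, 20 g. Origin: its middle; z along its axis, towards the cap. At the start it already stands in the tray, in its rear half beside the handle.
- pot3: Empty capped specimen pot, cylinder 42 mm in diameter and 60 mm high, 20 g. Origin: its middle; z along its axis, towards the cap. Stands upright on the bench between robot and tray at the start. Two or three of these three are present, any other absent (None).
- pot4: Empty capped specimen pot, cylinder 42 mm in diameter and 60 mm high, 20 g. Origin: its middle; z along its axis, towards the cap. Stands upright on the bench between robot and tray at the start. Two or three of these three are present, any other absent (None).
- pot5: Empty capped specimen pot, cylinder 42 mm in diameter and 60 mm high, 20 g. Origin: its middle; z along its axis, towards the cap. Stands upright on the bench between robot and tray at the start. Two or three of these three are present, any other absent (None).
- tipbox: Bystander: box of pipette tips, 86 x 122 x 72 mm. Origin: centre of its underside.
- reagent: Bystander: amber bottle, 72 mm diameter, 130 mm high. Origin: centre of its underside.
- beaker: Bystander: glass beaker, 70 mm diameter, 80 mm high. Origin: centre of its underside.
- blockheater: Bystander: aluminium tube block, 100 x 75 x 50 mm. Origin: centre of its underside.

How it is judged:
By the outcome, as a careful person would: the job done as asked, in the order asked, and still so for the second after the job is handed in, with the robot touching nothing.
Of roll1, roll2, roll3, roll4 only 2 to 4 are there at a start; the rules pass over those that are not, and their reading is None.
Of pot3, pot4, pot5 only 2 to 3 are there at a start; the rules pass over those that are not, and their reading is None.
At some moment in a run one of pot3, pot4, pot5 may be knocked a few centimetres aside while the robot is not near it.
It also fails if it takes over 210 s, if anything falls off the work surface, if the arm or the gripper's body presses on something with over 40 N, if the wrist force passes 120 N, or if a joint passes its speed limit or range.

## Working session

There is one attempt and no reset: what is moved stays moved. The work goes in short steps, Python scripts to look and compute and a tool call to move; the robot and the scene stay as the last step left them, time stands still between calls to the robot, and variables do not carry over. Pictures are saved under pics/ and viewed, at most 14 in all, crops included, and the job is handed in when it is done.

Besides the shell and the picture viewer there is one more tool, called as name([rows], argument=value, ...), one row to a line, values as JSON. arm_command: Moves the arm, as the interface text tells. Its arguments: {"type":"object","properties":{"commands":{"type":"array"},"newtons":{"type":"number"}},"required":["commands"]}

```bash
ls; mkdir -p pics
python3 - <<'E'
from plant import manip, read_camera, camera_info
import cv2
for n in("side","top"):
    cv2.imwrite(f"pics/{n}0.png",read_camera(n)[:,:,::-1]); print(camera_info(n))
print(manip.state())
E
```

```text
pics
{'fx': 460.89215743364946, 'fy': 460.89215743364946, 'cx': 282.2028135230359, 'cy': 215.51186814061592, 'rvec': array([ 0.91361074, -2.45917205,  1.11219436]), 'tvec': array([0.41982026, 0.32760789, 0.99826961])}
{'fx': 546.6414188132184, 'fy': 546.6414188132184, 'cx': 278.7316885725611, 'cy': 214.04189792607994, 'rvec': array([ 2.20911851, -2.16492757,  0.07239369]), 'tvec': array([-0.02613938,  0.56792757,  1.66489254])}
{'time': 0.1, 'joints': array([-7.09680154e+01,  2.75449966e+01,  9.14911045e+01,  5.29184489e-04,
        6.10258523e+01, -2.66943753e+00]), 'dq': array([-0.02399967, -0.02724416, -0.08115167, -0.00231565, -0.01255901,
        0.03879846]), 'joint_efforts': array([-4.86742410e-04, -9.52259016e+01, -4.31041145e+01, -6.42030864e-04,
        5.32632053e-03,  5.00578949e-05]), 'eef_pos': array([ 0.2402619 , -0.60358165,  0.24774461]), 'tool_rot': array([-1.79938135e+02, -3.34756343e-03,  2.17011637e+01]), 'ft_force': array([-0.74542351, -0.4697758 , -0.42296875]), 'torque': array([-0.01960754,  0.07654916, -0.01105266]), 'finger_force': 0.0, 'grip_width': 0.08539852048736513}
```

View pics/side0.png

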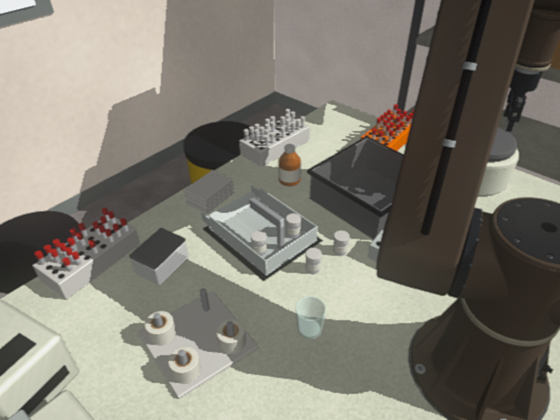

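View pics/top0.png

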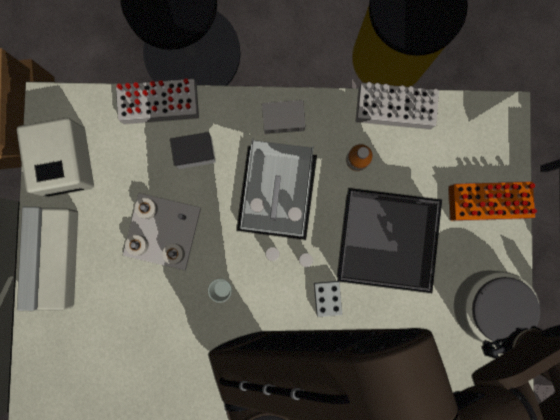

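Side: rack at the left with three rolls at (158,327), (183,362) and (229,335), and an empty spindle at (205,298). The tray is at (265,230) with two pots in it. Bench pots stand at (341,242) and (314,260), and the bin is at the right. Top: rolls at (146,208), (135,244) and (173,254), tray (277,190), bench pots (273,254) and (307,258), bin (390,240).

```bash
cat > h.py <<'E'
import numpy as np, cv2
from plant import manip, read_camera, camera_info
from scipy.spatial.transform import Rotation as Ro
def cam(n):
    c=camera_info(n);K=np.array([[c['fx'],0,c['cx']],[0,c['fy'],c['cy']],[0,0,1]])
    return K,cv2.Rodrigues(c['rvec'])[0],c['tvec'],c['rvec']
def onz(n,uv,z):
    K,R,t,_=cam(n);o=-R.T@t;d=R.T@np.linalg.inv(K)@[uv[0],uv[1],1]
    return o+d*(z-o[2])/d[2]
def px(n,P):
    K,R,t,rv=cam(n);return cv2.projectPoints(np.atleast_2d(np.array(P,float)),rv,t,K,None)[0][:,0]
def st():
    s=manip.state();print(round(s['time'],2),s['eef_pos'].round(4),s['tool_rot'].round(2),'F',s['ft_force'].round(1),'w',round(s['grip_width'],4),'ff',round(s['finger_force'],1),'q',s['joints'].round(0))
    return s
def to(P,rpy=None,s=None):
    s=s or manip.state();R=Ro.from_euler('xyz',s['tool_rot'],degrees=True)
    d=R.inv().apply(np.array(P)-s['eef_pos'])
    print('units',(d/.06).round(2), 'rotpi',None if rpy is None else ((R.inv()*Ro.from_euler('xyz',rpy,degrees=True)).as_rotvec()/np.pi).round(3))
E
python3 - <<'E'
from h import *
t=cv2.imread('pics/top0.png');s=cv2.imread('pics/side0.png')
cv2.imwrite('pics/tc.png',cv2.resize(t[130:315,115:345],None,fx=3.2,fy=3.2,interpolation=2))
cv2.imwrite('pics/sc.png',cv2.resize(s[170:400,130:360],None,fx=2.6,fy=2.6,interpolation=2))
f=lambda n,u,z:print(n,u,z,onz(n,u,z).round(3))
for u in[(146,208),(135,244),(173,254)]:f('top',u,.057)
for u in[(158,318),(183,353),(229,325)]:f('side',u,.082)
f('top',(182,217),.082)
for u in[(273,254),(307,258)]:f('top',u,.06)
for u in[(341,234),(314,253)]:f('side',u,.06)
for u in[(252,140),(315,154),(304,240),(239,232)]:f('top',u,.003)
for u in[(349,190),(441,200),(433,291),(339,281)]:f('top',u,.11)
for u in [(146,196),(200,206),(186,270),(124,261)]:f('top',u,.012)
f('top',(220,290),.08)
for u in [(279,177),(276,216)]:f('top',u,.11)
E
```

```text
top (146, 208) 0.057 [0.576 0.385 0.057]
top (135, 244) 0.057 [0.467 0.415 0.057]
top (173, 254) 0.057 [0.439 0.3   0.057]
side (158, 318) 0.082 [0.566 0.398 0.082]
side (183, 353) 0.082 [0.459 0.418 0.082]
side (229, 325) 0.082 [0.437 0.31  0.082]
top (182, 217) 0.082 [0.55  0.272 0.082]
top (273, 254) 0.06 [0.446 0.    0.06 ]
top (307, 258) 0.06 [ 0.436 -0.102  0.06 ]
side (341, 234) 0.06 [ 0.431 -0.096  0.06 ]
side (314, 253) 0.06 [0.443 0.006 0.06 ]
top (252, 140) 0.003 [0.801 0.074 0.003]
top (315, 154) 0.003 [ 0.76  -0.124  0.003]
top (304, 240) 0.003 [ 0.49  -0.095  0.003]
top (239, 232) 0.003 [0.511 0.107 0.003]
top (349, 190) 0.11 [ 0.637 -0.219  0.11 ]
top (441, 200) 0.11 [ 0.613 -0.487  0.11 ]
top (433, 291) 0.11 [ 0.349 -0.464  0.11 ]
top (339, 281) 0.11 [ 0.372 -0.193  0.11 ]
top (146, 196) 0.012 [0.617 0.398 0.012]
top (200, 206) 0.012 [0.589 0.23  0.012]
top (186, 270) 0.012 [0.391 0.267 0.012]
top (124, 261) 0.012 [0.414 0.458 0.012]
top (220, 290) 0.08 [0.337 0.153 0.08 ]
top (279, 177) 0.11 [ 0.671 -0.013  0.11 ]
top (276, 216) 0.11 [ 0.556 -0.007  0.11 ]
```

View pics/tc.png

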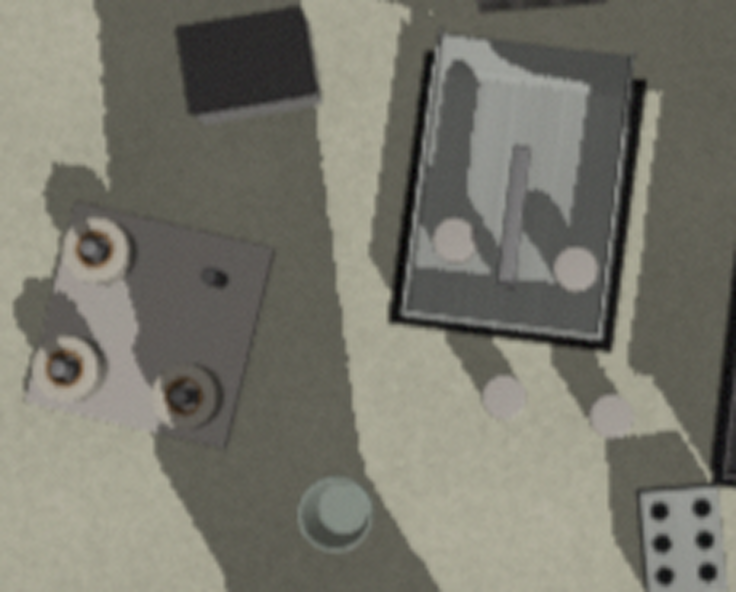

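View pics/sc.png

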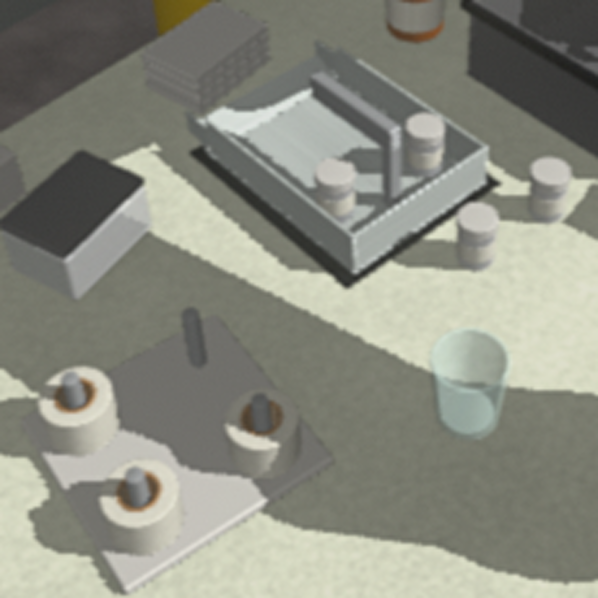

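Crops: rack corners (76,202), (273,247), (225,446), (25,400) and roll tops (96,250), (68,370), (188,396). In the tray, the pots are at (455,240) and (576,270), and the handle runs from (508,282) to (522,146). The lip points away from the robot. Bench pots are at (503,397) and (610,416).

Run:
```python
from h import *
T=lambda u,z:onz('top',(115+u[0]/3.2,130+u[1]/3.2),z)
S=lambda u,z:onz('side',(130+u[0]/2.6,170+u[1]/2.6),z)
rc=np.array([T(u,.012) for u in[(76,202),(273,247),(225,446),(25,400)]]);c=rc.mean(0);print('rack',rc.round(3).tolist(),c.round(3))
e=rc[0]-rc[3]+rc[1]-rc[2];a=np.arctan2(e[1],e[0]);print('yaw',np.degrees(a))
for sx in(1,-1):
  for sy in(1,-1):
    p=c+np.array([np.cos(a)*sx-np.sin(a)*sy,np.sin(a)*sx+np.cos(a)*sy,0])*.0575;p[2]=.082;print('spindle',p.round(3),(px('top',p)-[115,130])*3.2,(px('side',p)-[130,170])*2.6)
for u in[(97,250),(68,370),(188,396)]:print('roll top',T(u,.057).round(3))
for u in[(75,395),(142,490),(263,414)]:print('roll side',S(u,.057).round(3))
for u,z in[((503,397),.06),((610,416),.06),((455,240),.067),((576,270),.067)]:print('pot top',T(u,z).round(3))
for u,z in[((478,213),.06),((550,170),.06),((335,170),.067),((425,125),.067)]:print('pot side',S(u,z).round(3))
mc=np.array([T(u,.003) for u in[(390,321),(610,349),(646,80)]]);print('mat',mc.round(3).tolist(),((mc[0]+mc[2])/2).round(3))
h=np.array([T(u,.113) for u in[(508,282),(522,146)]]);print('handle',h.round(3).tolist(),np.degrees(np.arctan2(*(h[1]-h[0])[1::-1])),np.linalg.norm(h[1]-h[0]))
w=np.array([T(u,.057) for u in[(402,314),(604,343)]]);print('tray back wall corners top',w.round(3).tolist())
w=np.array([S(u,.057) for u in[(353,234),(487,150)]]);print('side view',w.round(3).tolist())
hs=np.array([S(u,.113) for u in[(391,131),(318,76)]]);print('handle side',hs.round(3).tolist())
```

```text
rack [[0.625, 0.421, 0.012], [0.585, 0.228, 0.012], [0.393, 0.269, 0.012], [0.433, 0.463, 0.012]] [0.509 0.345 0.012]
yaw -12.070450623025833
spindle [0.577 0.389 0.082] [[ 88.5411832  246.11898948]] [[ 72.79729169 371.5559324 ]]
spindle [0.553 0.277 0.082] [[208.92526944 274.4399521 ]] [[192.31433778 307.20793557]]
spindle [0.465 0.413 0.082] [[ 58.01645424 367.02570985]] [[137.48367138 467.1575563 ]]
spindle [0.441 0.301 0.082] [[178.92526783 395.60916145]] [[261.95150884 393.31287907]]
roll top [0.576 0.388 0.057]
roll top [0.462 0.411 0.057]
roll top [0.44  0.297 0.057]
roll side [0.575 0.395 0.057]
roll side [0.461 0.417 0.057]
roll side [0.439 0.304 0.057]
pot top [0.445 0.002 0.06 ]
pot top [ 0.43  -0.098  0.06 ]
pot top [0.591 0.05  0.067]
pot top [ 0.565 -0.063  0.067]
pot side [0.445 0.003 0.06 ]
pot side [ 0.427 -0.093  0.06 ]
pot side [0.588 0.055 0.067]
pot side [ 0.563 -0.057  0.067]
mat [[0.516, 0.114, 0.003], [0.493, -0.1, 0.003], [0.757, -0.13, 0.003]] [ 0.637 -0.008  0.003]
handle [[0.55, -0.001, 0.113], [0.674, -0.011, 0.113]] -4.675209116172857 0.12503684589327088
tray back wall corners top [[0.521, 0.099, 0.057], [0.498, -0.091, 0.057]]
side view [[0.521, 0.102, 0.057], [0.496, -0.078, 0.057]]
handle side [[0.55, 0.012, 0.113], [0.665, -0.003, 0.113]]
```

arm_command([
  [0,0,0,0,0,-0.043,1],
  [0,0,0,0,0,-0.043,1],
  [0,0,0,0,0,-0.043,1],
  [0,0,0,0,0,-0.043,1],
  [0,0,0,0,0,-0.043,1],
  [0,0,0,0,0,-0.043,1],
  [0,0,0,0,0,-0.043,1],
  [0,0,0,0,0,-0.042,1],
], newtons=30)

```text
time: 1.1
eef_pos: [0.2403, -0.6037, 0.2479]
tool_rot: [-180.0, -0.0, 83.7]
ft_force: [-0.5, 0.2, -0.4]
grip_width: 0.085
finger_force: 0.0
```

arm_command([
  [0.85,0.45,0,0,0,0,1],
  [0.85,0.45,0,0,0,0,1],
  [0.85,0.45,0,0,0,0,1],
  [0.85,0.45,0,0,0,0,1],
  [0.85,0.45,0,0,0,0,1],
  [0.85,0.45,0,0,0,0,1],
  [0.85,0.45,0,0,0,0,1],
  [0.85,0.45,0,0,0,0,1],
])

```text
time: 2.1
eef_pos: [0.5023, -0.2215, 0.2482]
tool_rot: [-180.0, -0.0, 83.4]
ft_force: [1.2, -0.1, 0.1]
grip_width: 0.0852
finger_force: 0.0
```

Run:
```python
from h import *
st();to([.576,.391,.15],[180,0,83.5])
```

```text
2.1 [ 0.5023 -0.2215  0.2482] [-180.     -0.     83.44] F [ 1.2 -0.1  0.1] w 0.0852 ff 0.0 q [-27.  19. 105.  -0.  56. -20.]
units [10.28  0.05  1.64] rotpi [-0. -0. -0.]
```

arm_command([
  [0.94,0,0,0,0,0,1],
  [0.94,0,0,0,0,0,1],
  [0.94,0,0,0,0,0,1],
  [0.94,0,0,0,0,0,1],
  [0.94,0,0,0,0,0,1],
  [0.94,0,0,0,0,0,1],
  [0.94,0,0,0,0,0,1],
  [0.94,0.05,0,0,0,0,1],
])

```text
time: 3.1
eef_pos: [0.5558, 0.2265, 0.2482]
tool_rot: [-180.0, 0.0, 83.5]
ft_force: [1.0, -0.6, -0.6]
grip_width: 0.0855
finger_force: 0.0
```

arm_command([
  [0.9,0,0,0,0,0,1],
  [0.9,0,0,0,0,0,1],
  [0.7,0,0,0,0,0,1],
  [0.26,0,0.4,0,0,0,1],
  [0,0,0.6,0,0,0,1],
  [0,0,0.64,0,0,0,1],
  [0,0,0,0,0,0,1],
  [0,0,0,0,0,0,1],
])

```text
time: 4.1
eef_pos: [0.5754, 0.3889, 0.1506]
tool_rot: [180.0, -0.0, 83.4]
ft_force: [0.3, -0.1, 1.1]
grip_width: 0.0854
finger_force: 0.0
```

Run:
```python
from h import *
st();to([.576,.391,.040],[180,0,83.5])
t=read_camera('side');cv2.imwrite('pics/s1.png',cv2.resize(t[230:410,90:300],None,fx=3,fy=3)[:,:,::-1])
```

```text
4.1 [0.5754 0.3889 0.1506] [ 1.7998e+02 -1.0000e-02  8.3420e+01] F [ 0.3 -0.1  1.1] w 0.0854 ff 0.0 q [32. 37. 90. -0. 53. 38.]
units [0.03 0.01 1.84] rotpi [ 0. -0. -0.]
```

View pics/s1.png

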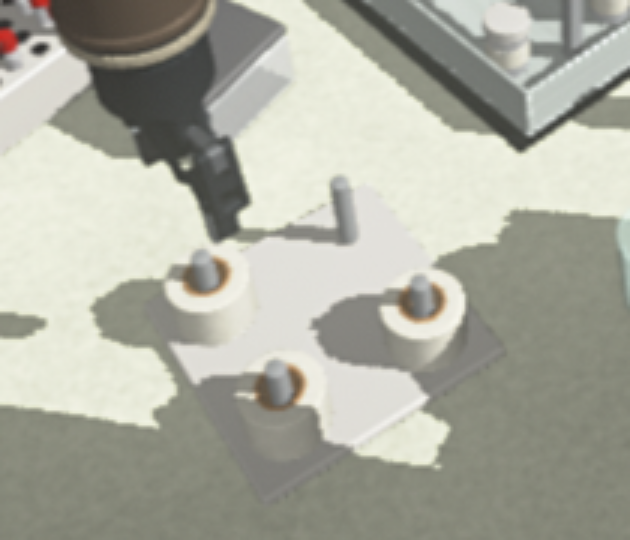

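The gripper hangs above the back roll (about (205,275) in the crop), with its fingers straddling the roll along x. I'll descend and grip.

arm_command([
  [0.03,0,0.5,0,0,0,1],
  [0,0,0.5,0,0,0,1],
  [0,0,0.5,0,0,0,1],
  [0,0,0.34,0,0,0,1],
  [0,0,0,0,0,0,0],
  [0,0,0,0,0,0,0],
  [0,0,0,0,0,0,0],
  [0,0,0,0,0,0,0],
], newtons=30)

```text
time: 5.15
eef_pos: [0.5757, 0.3913, 0.0405]
tool_rot: [179.9, -0.1, 83.4]
ft_force: [-0.4, -0.5, 6.3]
grip_width: 0.0611
finger_force: 33.1
```

arm_command([
  [0,0,-0.2,0,0,0,0],
  [0,0,-0.4,0,0,0,0],
  [0,0,-0.4,0,0,0,0],
  [0,0,-0.4,0,0,0,0],
  [0,0,-0.4,0,0,0,0],
  [0,0,-0.4,0,0,0,0],
  [0,0,-0.2,0,0,0,0],
  [0,0,0,0,0,0,0],
])

```text
time: 6.15
eef_pos: [0.5755, 0.3912, 0.1845]
tool_rot: [179.9, -0.1, 83.4]
ft_force: [-0.4, 1.4, -0.4]
grip_width: 0.0611
finger_force: 32.8
```

Run:
```python
from h import *
st();to([.663,.0485,.18],[180,0,83.5])
t=read_camera('side');cv2.imwrite('pics/s2.png',cv2.resize(t[150:350,90:350],None,fx=3,fy=3)[:,:,::-1])
```

```text
6.15 [0.5755 0.3912 0.1845] [ 1.7993e+02 -5.0000e-02  8.3450e+01] F [-0.4  1.4 -0.4] w 0.0611 ff 32.8 q [32. 35. 88. -0. 57. 38.]
units [-5.51  2.1   0.07] rotpi [ 0. -0. -0.]
```

View pics/s2.png

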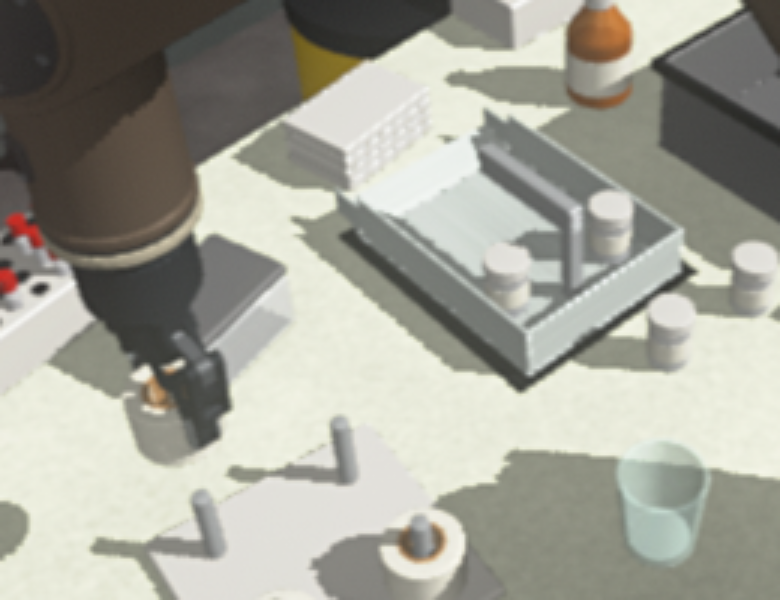

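The roll (about (170,420)) is held clear of its spindle. Next is the tray.

arm_command([
  [-0.5,0.2,0,0,0,0,0],
  [-0.8,0.3,0,0,0,0,0],
  [-0.8,0.3,0,0,0,0,0],
  [-0.8,0.3,0,0,0,0,0],
  [-0.8,0.3,0,0,0,0,0],
  [-0.8,0.3,0,0,0,0,0],
  [-0.7,0.25,0,0,0,0,0],
  [-0.31,0.15,0,0,0,0,0],
])

```text
time: 7.2
eef_pos: [0.6623, 0.0458, 0.1823]
tool_rot: [-179.9, 0.0, 83.3]
ft_force: [-0.4, 0.4, -0.4]
grip_width: 0.0612
finger_force: 32.8
```

arm_command([
  [0,0,0,0,0,0,0],
  [0,0,0.3,0,0,0,0],
  [0,0,0.4,0,0,0,0],
  [0,0,0.3,0,0,0,0],
  [0,0,0,0,0,0,0],
  [0,0,0,0,0,0,0],
  [0,0,0,0,0,0,0],
  [0,0,0,0,0,0,0],
])

```text
time: 8.2
eef_pos: [0.663, 0.0481, 0.1242]
tool_rot: [179.9, -0.0, 83.4]
ft_force: [-0.3, -0.0, 0.1]
grip_width: 0.0611
finger_force: 32.8
```

Run:
```python
from h import *
st();to([.663,.0485,.038],[180,0,83.5])
a=read_camera('side')[150:300,170:370];b=read_camera('top')[100:250,190:390]
cv2.imwrite('pics/s3.png',np.hstack([cv2.resize(x,None,fx=2,fy=2.6) for x in(a,b)])[:,:,::-1])
```

```text
8.2 [0.663  0.0481 0.1242] [ 1.7994e+02 -1.0000e-02  8.3440e+01] F [-0.3 -0.   0.1] w 0.0611 ff 32.8 q [ 2. 36. 95.  0. 48.  8.]
units [ 0.01 -0.    1.44] rotpi [ 0. -0. -0.]
```

View pics/s3.png

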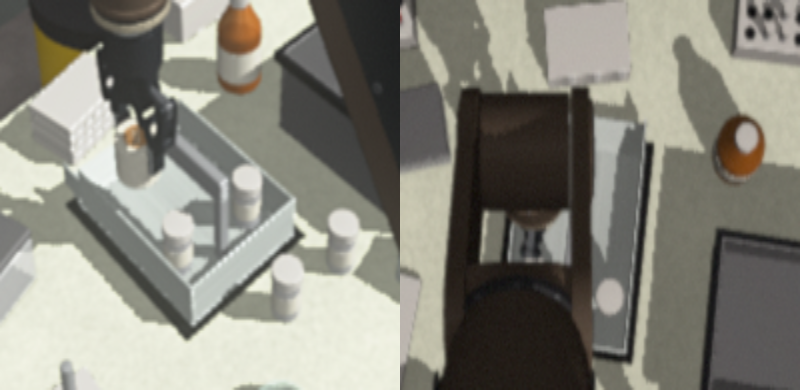

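The roll hangs over the left half of the tray, beside the handle's free end and clear of the pots. I'll lower it and release.

arm_command([
  [0,0,0.35,0,0,0,0],
  [0,0,0.35,0,0,0,0],
  [0,0,0.35,0,0,0,0],
  [0,0,0.25,0,0,0,0],
  [0,0,0.12,0,0,0,0],
  [0,0,0,0,0,0,0.8],
  [0,0,0,0,0,0,0.8],
  [0,0,0,0,0,0,0.8],
])

```text
time: 9.3
eef_pos: [0.6627, 0.0482, 0.0385]
tool_rot: [180.0, -0.0, 83.4]
ft_force: [0.7, -0.8, 0.3]
grip_width: 0.0684
finger_force: 0.2
```

arm_command([
  [0,0,-0.2,0,0,0,0.8],
  [0,0,-0.4,0,0,0,0.8],
  [0,0,-0.5,0,0,0,0.8],
  [0,0,-0.6,0,0,0,1],
  [0,0,-0.6,0,0,0,1],
  [0,0,0,0,0,0,1],
  [0,0,0,0,0,0,1],
  [0,0,0,0,0,0,1],
])

```text
time: 10.3
eef_pos: [0.662, 0.0481, 0.1754]
tool_rot: [-179.9, 0.0, 83.4]
ft_force: [0.3, -0.0, -0.4]
grip_width: 0.0851
finger_force: 0.0
```

Run:
```python
from h import *
st();to([.463,.414,.18],[180,0,83.5])
```

```text
10.3 [0.662  0.0481 0.1754] [-1.7991e+02  1.0000e-02  8.3440e+01] F [ 0.3 -0.  -0.4] w 0.0851 ff 0.0 q [ 2. 33. 93.  0. 54.  8.]
units [ 5.68 -3.99 -0.07] rotpi [-0.  0. -0.]
```

arm_command([
  [0.7,-0.5,0,0,0,0,1],
  [0.75,-0.53,0,0,0,0,1],
  [0.75,-0.53,0,0,0,0,1],
  [0.75,-0.53,0,0,0,0,1],
  [0.75,-0.53,0,0,0,0,1],
  [0.75,-0.53,0,0,0,0,1],
  [0.75,-0.53,0,0,0,0,1],
  [0.48,-0.31,0,0,0,0,1],
])

```text
time: 11.3
eef_pos: [0.4618, 0.4158, 0.1754]
tool_rot: [-179.9, 0.1, 83.5]
ft_force: [0.7, -0.4, -0.0]
grip_width: 0.0853
finger_force: 0.0
```

arm_command([
  [0,0,0,0,0,0,1],
  [0,0,0,0,0,0,1],
  [0,0,0,0,0,0,1],
  [0,0,0,0,0,0,1],
  [0,0,0,0,0,0,1],
  [0,0,0,0,0,0,1],
  [0,0,0,0,0,0,1],
  [0,0,0,0,0,0,1],
])

```text
time: 12.3
eef_pos: [0.4637, 0.4141, 0.1763]
tool_rot: [180.0, -0.0, 83.4]
ft_force: [0.8, 0.2, 0.2]
grip_width: 0.0854
finger_force: 0.0
```

Run:
```python
from h import *
st();to([.463,.414,.04],[180,0,83.5])
```

```text
12.3 [0.4637 0.4141 0.1763] [180.    -0.    83.44] F [0.8 0.2 0.2] w 0.0854 ff 0.0 q [39. 30. 99.  0. 51. 46.]
units [-0.   -0.01  2.27] rotpi [ 0. -0. -0.]
```

arm_command([
  [0,0,0.6,0,0,0,1],
  [0,0,0.6,0,0,0,1],
  [0,0,0.6,0,0,0,1],
  [0,0,0.47,0,0,0,1],
  [0,0,0,0,0,0,0],
  [0,0,0,0,0,0,0],
  [0,0,0,0,0,0,0],
  [0,0,0,0,0,0,0],
])

```text
time: 13.3
eef_pos: [0.4642, 0.4145, 0.0411]
tool_rot: [179.9, -0.1, 83.4]
ft_force: [-0.1, 0.0, -0.4]
grip_width: 0.0616
finger_force: 32.6
```

arm_command([
  [0,0,-0.2,0,0,0,0],
  [0,0,-0.4,0,0,0,0],
  [0,0,-0.4,0,0,0,0],
  [0,0,-0.4,0,0,0,0],
  [0,0,-0.4,0,0,0,0],
  [0,0,-0.4,0,0,0,0],
  [0,0,-0.2,0,0,0,0],
  [0,0,0,0,0,0,0],
])

```text
time: 14.3
eef_pos: [0.464, 0.4143, 0.1851]
tool_rot: [179.9, -0.1, 83.4]
ft_force: [-0.3, -0.4, -0.3]
grip_width: 0.0614
finger_force: 32.7
```

arm_command([
  [-0.5,0.3,0,0,0,0,0],
  [-0.8,0.4,0,0,0,0,0],
  [-0.8,0.4,0,0,0,0,0],
  [-0.8,0.4,0,0,0,0,0],
  [-0.8,0.4,0,0,0,0,0],
  [-0.8,0.4,0,0,0,0,0],
  [-0.8,0.4,0,0,0,0,0],
  [-0.8,0.4,0,0,0,0,0],
])

```text
time: 15.3
eef_pos: [0.6066, 0.0274, 0.1831]
tool_rot: [-179.9, 0.0, 83.4]
ft_force: [0.7, -0.3, -0.2]
grip_width: 0.0613
finger_force: 32.7
```

arm_command([
  [-0.7,0.4,0,0,0,0,0],
  [-0.5,0.3,0,0,0,0,0],
  [-0.25,0.06,0,0,0,0,0],
  [0,0,0,0,0,0,0],
  [0,0,0,0,0,0,0],
  [0,0,0,0,0,0,0],
  [0,0,0,0,0,0,0],
  [0,0,0,0,0,0,0],
])

```text
time: 16.3
eef_pos: [0.642, -0.062, 0.1842]
tool_rot: [180.0, -0.0, 83.5]
ft_force: [-0.1, -0.3, -0.6]
grip_width: 0.0613
finger_force: 32.7
```

Run:
```python
from h import *
st();to([.6426,-.0619,.0385],[180,0,83.5])
a=read_camera('side')[150:300,170:370];b=read_camera('top')[100:250,190:390]
cv2.imwrite('pics/s4.png',np.hstack([cv2.resize(x,None,fx=2,fy=2.6) for x in(a,b)])[:,:,::-1])
```

```text
16.3 [ 0.642  -0.062   0.1842] [179.99  -0.    83.47] F [-0.1 -0.3 -0.6] w 0.0613 ff 32.7 q [-8. 31. 96.  0. 53. -2.]
units [0.   0.01 2.43] rotpi [ 0. -0. -0.]
```

View pics/s4.png

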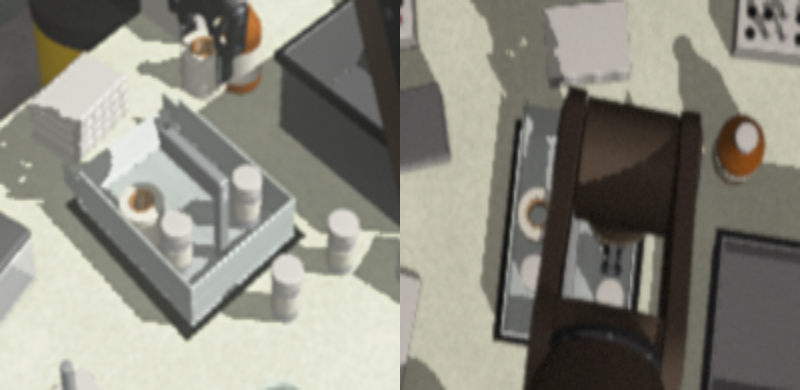

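Roll A stands in the left half beside pot1, and roll B hangs over the right half. I'll lower it.

arm_command([
  [0,0,0.5,0,0,0,0],
  [0,0,0.6,0,0,0,0],
  [0,0,0.5,0,0,0,0],
  [0,0,0.4,0,0,0,0],
  [0,0,0.25,0,0,0,0],
  [0,0,0.15,0,0,0,0],
  [0,0,0,0,0,0,0.8],
  [0,0,0,0,0,0,0.8],
])

```text
time: 17.4
eef_pos: [0.6426, -0.0625, 0.0409]
tool_rot: [179.9, 0.0, 83.4]
ft_force: [0.5, -1.1, -0.8]
grip_width: 0.0681
finger_force: 0.0
```

arm_command([
  [0,0,0,0,0,0,0.8],
  [0,0,-0.3,0,0,0,0.8],
  [0,0,-0.5,0,0,0,0.8],
  [0,0,-0.6,0,0,0,1],
  [0,0,-0.6,0,0,0,1],
  [0,0,-0.6,0,0,0,1],
  [0,0,0,0,0,0,1],
  [0,0,0,0,0,0,1],
])

```text
time: 18.4
eef_pos: [0.6419, -0.0624, 0.1968]
tool_rot: [180.0, 0.0, 83.4]
ft_force: [-0.1, 0.5, -0.4]
grip_width: 0.0857
finger_force: 0.0
```

arm_command([
  [0,0,0,0,0,0.059,1],
  [0,0,0,0,0,0.059,1],
  [0,0,0,0,0,0.059,1],
  [0,0,0,0,0,0.059,1],
  [0,0,0,0,0,0.059,1],
  [0,0,0,0,0,0.059,1],
  [0,0,0,0,0,0.059,1],
  [0,0,0,0,0,0.059,1],
])

```text
time: 19.4
eef_pos: [0.6413, -0.0623, 0.195]
tool_rot: [-180.0, 0.1, -1.9]
ft_force: [0.1, 0.3, 0.0]
grip_width: 0.0852
finger_force: 0.0
```

arm_command([
  [0,0,0,0,0,0.028,1],
  [0,0,0,0,0,0,1],
  [0,0,0,0,0,0,1],
  [0,0,0,0,0,0,1],
  [0,0,0,0,0,0,1],
  [0,0,0,0,0,0,1],
  [0,0,0,0,0,0,1],
  [0,0,0,0,0,0,1],
])

```text
time: 20.4
eef_pos: [0.6421, -0.0624, 0.1961]
tool_rot: [-180.0, -0.0, -6.6]
ft_force: [-0.3, 0.6, 0.1]
grip_width: 0.0856
finger_force: 0.0
```

Run:
```python
from h import *
st();to([.4405,.3005,.18],[180,0,-6.5])
```

```text
20.4 [ 0.6421 -0.0624  0.1961] [-180.     -0.     -6.56] F [-0.3  0.6  0.1] w 0.0856 ff 0.0 q [-8. 30. 95.  0. 55. 88.]
units [-4.03 -5.63  0.27] rotpi [-0. -0. -0.]
```

arm_command([
  [-0.5,-0.7,0,0,0,0,1],
  [-0.52,-0.74,0,0,0,0,1],
  [-0.52,-0.74,0,0,0,0,1],
  [-0.52,-0.74,0,0,0,0,1],
  [-0.52,-0.74,0,0,0,0,1],
  [-0.52,-0.74,0,0,0,0,1],
  [-0.52,-0.74,0,0,0,0,1],
  [-0.41,-0.49,0.27,0,0,0,1],
])

```text
time: 21.4
eef_pos: [0.44, 0.3031, 0.1808]
tool_rot: [-179.9, -0.1, -6.5]
ft_force: [0.6, -0.5, -1.7]
grip_width: 0.0856
finger_force: 0.0
```

arm_command([
  [0,0,0,0,0,0,1],
  [0,0,0.4,0,0,0,1],
  [0,0,0.4,0,0,0,1],
  [0,0,0.4,0,0,0,1],
  [0,0,0,0,0,0,1],
  [0,0,0,0,0,0,1],
  [0,0,0,0,0,0,1],
  [0,0,0,0,0,0,1],
])

```text
time: 22.4
eef_pos: [0.4408, 0.301, 0.1086]
tool_rot: [-180.0, -0.1, -6.6]
ft_force: [-0.2, -0.0, -0.4]
grip_width: 0.0856
finger_force: 0.0
```

Run:
```python
from h import *
st();to([.4405,.3005,.042],[180,0,-6.5])
```

```text
22.4 [0.4408 0.301  0.1086] [-1.7996e+02 -6.0000e-02 -6.5600e+00] F [-0.2 -0.  -0.4] w 0.0856 ff 0.0 q [ 31.  29. 114.  -0.  37. 128.]
units [-0.01  0.01  1.11] rotpi [-0. -0. -0.]
```

arm_command([
  [0,0,0.4,0,0,0,1],
  [0,0,0.4,0,0,0,1],
  [0,0,0.31,0,0,0,1],
  [0,0,0,0,0,0,1],
  [0,0,0,0,0,0,0],
  [0,0,0,0,0,0,0],
  [0,0,0,0,0,0,0],
  [0,0,0,0,0,0,0],
])

```text
time: 23.4
eef_pos: [0.441, 0.3011, 0.0425]
tool_rot: [-179.9, -0.1, -6.6]
ft_force: [-0.7, -1.2, 5.1]
grip_width: 0.06
finger_force: 31.8
```

arm_command([
  [0,0,-0.2,0,0,0,0],
  [0,0,-0.4,0,0,0,0],
  [0,0,-0.4,0,0,0,0],
  [0,0,-0.4,0,0,0,0],
  [0,0,-0.4,0,0,0,0],
  [0,0,-0.4,0,0,0,0],
  [0,0,-0.2,0,0,0,0],
  [0,0,0,0,0,0,0],
])

```text
time: 24.4
eef_pos: [0.4408, 0.301, 0.1863]
tool_rot: [-179.9, -0.1, -6.6]
ft_force: [-0.4, 0.7, -0.3]
grip_width: 0.0598
finger_force: 32.9
```

arm_command([
  [0.4,0.3,0,0,0,0,0],
  [0.6,0.55,0,0,0,0,0],
  [0.6,0.55,0,0,0,0,0],
  [0.6,0.55,0,0,0,0,0],
  [0.6,0.55,0,0,0,0,0],
  [0.6,0.55,0,0,0,0,0],
  [0.6,0.55,0,0,0,0,0],
  [0.6,0.55,0,0,0,0,0],
])

```text
time: 25.4
eef_pos: [0.6865, 0.0205, 0.1839]
tool_rot: [180.0, 0.1, -6.6]
ft_force: [-0.3, 1.4, -0.6]
grip_width: 0.06
finger_force: 32.9
```

arm_command([
  [0.4,0.35,0,0,0,0,0],
  [0.23,0.19,0,0,0,0,0],
  [0,0,0,0,0,0,0],
  [0,0,0.4,0,0,0,0],
  [0,0,0.3,0,0,0,0],
  [0,0,0,0,0,0,0],
  [0,0,0,0,0,0,0],
  [0,0,0,0,0,0,0],
])

```text
time: 26.4
eef_pos: [0.7205, -0.0145, 0.1442]
tool_rot: [-180.0, -0.1, -6.5]
ft_force: [-0.2, -0.2, -0.8]
grip_width: 0.0602
finger_force: 32.9
```

Run:
```python
from h import *
st();to([.7204,-.0144,.041],[180,0,-6.5])
a=read_camera('side')[150:300,170:370];b=read_camera('top')[100:250,190:390]
cv2.imwrite('pics/s5.png',np.hstack([cv2.resize(x,None,fx=2,fy=2.6) for x in(a,b)])[:,:,::-1])
```

```text
26.4 [ 0.7205 -0.0145  0.1442] [-1.7999e+02 -7.0000e-02 -6.5500e+00] F [-0.2 -0.2 -0.8] w 0.0602 ff 32.9 q [-4. 39. 86.  0. 55. 93.]
units [-0.   -0.    1.72] rotpi [-0. -0. -0.]
```

View pics/s5.png

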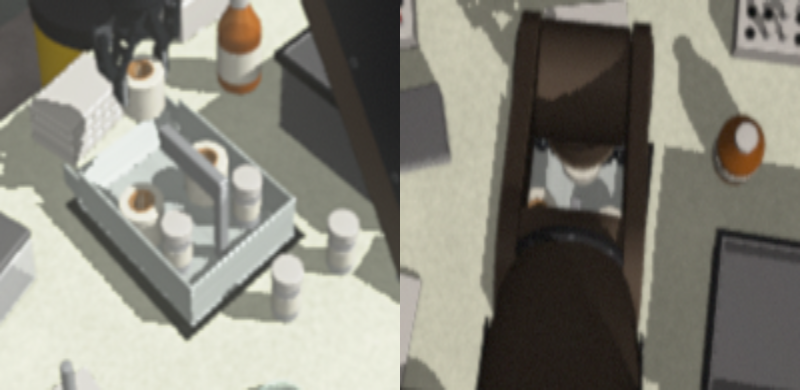

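Run:
```python
from h import *
print(onz('side',(242,178),.1595), px('side',[.7205,-.0145,.1595]))
```

```text
[ 0.70777422 -0.01096464  0.1595    ] [[239.58360968 175.59534367]]
```

Run:
```python
from h import *
im=read_camera('side').astype(int)
r,g,b=im[...,0],im[...,1],im[...,2]
m=((r-b>45)&(r>90)).astype(np.uint8)
n,l,s,c=cv2.connectedComponentsWithStats(m)
for i in range(1,n):
    if s[i,4]>6 and 200<c[i][0]<300 and 150<c[i][1]<260:print(s[i],c[i].round(1))
w=(im.min(2)>150)[165:205,225:265]
for row in im[168:200:2,226:262:2].sum(2)//3:print(*['%3d'%v for v in row])
```

```text
[280 152  21  19 310] [290.4 161.3]
[234 173  13   8  64] [239.4 176.5]
[282 179  19   7  50] [292.1 182.9]
[269 207  10   7  24] [274.5 208.6]
[234 224  12   8  38] [238.1 228.1]
 67  48  54  86  58  75 198 232 227 227 140  46  52  59 161 231 231 230
 60  50  56  52  57 102 218 199 194 219 131  43  65 135 183 232 229 229
 53  63 113  51  60 110 129 127 130 143 132  95  64 138 142 161 156 155
 57  86 102  56  95 141 130 109  94 131 204 229 198 125 105 133 130 130
 63  58  55  64 119 142 146 111  86  90 159 230 232 150 110 133 131 132
 65  59  58  90 172 134 136  99  84 114 199 231 237 172 134 134 131 132
 58  54  63 117 207 190 153 154 179 206 231 233 234 172 129 132 133 134
108  54  71 146 186 235 235 232 234 233 235 227 224 196 144 127 127 129
142  51  69 139 122 156 167 178 187 187 210 219 222 223 227 219 219 165
156  54  64 133 116 137 142 159 178 196 211 220 222 206 223 229 228 228
217 130  56 125 125 138 144 160 181 197 212 219 222 181 142 211 218 197
209 230 139 124 127 137 142 152 179 198 211 218 223 169 105 124 164 118
214 223 211 130 130 138 142 151 178 195 209 219 211 136 113 109 109 112
213 225 215 184 145 134 141 156 177 194 210 221 145 123 122 109 110 113
213 214 228 232 226 201 142 163 202 208 205 120 124 123 127 117 114 113
201 224 230 229 230 232 229 234 236 234 232 141 139 157 156 132 139 118
```

The bore's centre is at about (240.5,177) against an expected (239.6,175.6), so the roll sits about 5 mm back in the grip. I'll correct that while lowering.

arm_command([
  [0.08,0,0.3,0,0,0,0],
  [0,0,0.4,0,0,0,0],
  [0,0,0.4,0,0,0,0],
  [0,0,0.3,0,0,0,0],
  [0,0,0.2,0,0,0,0],
  [0,0,0.1,0,0,0,0],
  [0,0,0,0,0,0,0.8],
  [0,0,0,0,0,0,0.8],
])

```text
time: 27.55
eef_pos: [0.7253, -0.0152, 0.0421]
tool_rot: [-180.0, -0.1, -6.6]
ft_force: [-0.2, -1.0, 0.3]
grip_width: 0.0683
finger_force: 0.0
```

arm_command([
  [0,0,0,0,0,0,0.8],
  [0,0,-0.3,0,0,0,0.8],
  [0,0,-0.5,0,0,0,0.8],
  [0,0,-0.6,0,0,0,1],
  [0,0,-0.6,0,0,0,1],
  [0,0,-0.5,0,0,0,1],
  [0,0,0,0,0,0,1],
  [0,0,0,0,0,0,1],
])

```text
time: 28.55
eef_pos: [0.7246, -0.0152, 0.1918]
tool_rot: [-180.0, -0.0, -6.6]
ft_force: [0.7, 0.4, 0.1]
grip_width: 0.0857
finger_force: 0.0
```

arm_command([
  [0,0,0,0,0,-0.055,1],
  [0,0,0,0,0,-0.055,1],
  [0,0,0,0,0,-0.055,1],
  [0,0,0,0,0,-0.055,1],
  [0,0,0,0,0,-0.055,1],
  [0,0,0,0,0,-0.055,1],
  [0,0,0,0,0,-0.055,1],
  [0,0,0,0,0,-0.055,1],
])

```text
time: 29.55
eef_pos: [0.7241, -0.0151, 0.1901]
tool_rot: [-179.9, 0.0, 73.0]
ft_force: [0.4, 0.6, 0.5]
grip_width: 0.0854
finger_force: 0.0
```

arm_command([
  [0,0,0,0,0,-0.055,1],
  [0,0,0,0,0,0,1],
  [0,0,0,0,0,0,1],
  [0,0,0,0,0,0,1],
  [0,0,0,0,0,0,1],
  [0,0,0,0,0,0,1],
  [0,0,0,0,0,0,1],
  [0,0,0,0,0,0,1],
])

```text
time: 30.55
eef_pos: [0.7248, -0.0152, 0.1913]
tool_rot: [180.0, -0.0, 82.5]
ft_force: [0.5, 0.5, 0.1]
grip_width: 0.0853
finger_force: 0.0
```

Run:
```python
from h import *
st();to([.445,.001,.18],[180,0,83.5])
a=read_camera('side')[140:300,190:370]
cv2.imwrite('pics/s6.png',cv2.resize(a,None,fx=3.6,fy=3.6)[:,:,::-1])
```

```text
30.55 [ 0.7248 -0.0152  0.1913] [180.    -0.    82.54] F [0.5 0.5 0.1] w 0.0853 ff 0.0 q [-4. 37. 84. -0. 60.  4.]
units [-0.34 -4.66  0.19] rotpi [ 0.    -0.    -0.005]
```

View pics/s6.png

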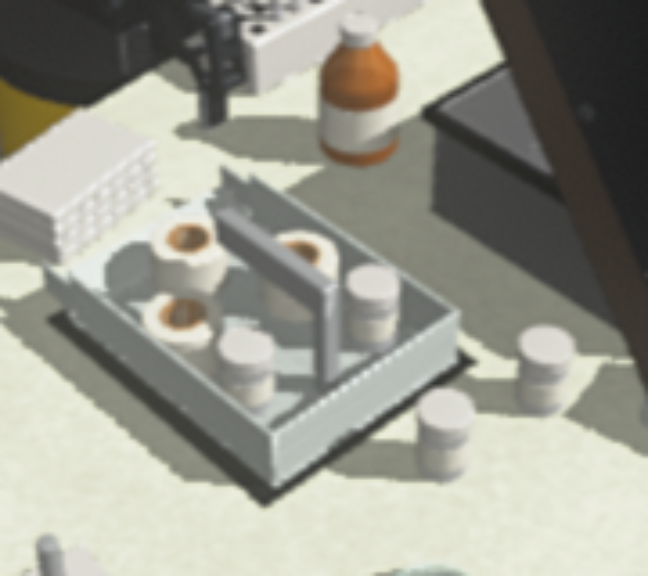

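All three rolls stand in the tray, and the bench pots at (342,236) and (314,253) haven't moved.

Run:
```python
from h import *
O=np.array([.629,-.004]);c,s=np.cos(np.radians(6.5)),np.sin(np.radians(6.5))
for n,u,z in[('C',(188,238),.052),('A',(183,313),.052),('B',(303,252),.052),('p1',(372,283),.067),('p2',(246,347),.067),('pA',(446,409),.06),('pB',(546,346),.06)]:
    p=onz('side',(190+u[0]/3.6,140+u[1]/3.6),z)-[0,.004,0];d=p[:2]-O
    print(n,p.round(3),'tray',np.round([c*d[0]-s*d[1],s*d[0]+c*d[1]],3))
to([.446,.0,.15],[180,0,83.5])
```

```text
C [ 0.719 -0.018  0.052] tray [ 0.091 -0.004]
A [0.66  0.048 0.052] tray [0.025 0.055]
B [ 0.638 -0.065  0.052] tray [ 0.016 -0.059]
p1 [ 0.562 -0.059  0.067] tray [-0.06  -0.062]
p2 [0.587 0.055 0.067] tray [-0.049  0.054]
pA [0.441 0.004 0.06 ] tray [-0.187 -0.013]
pB [ 0.425 -0.095  0.06 ] tray [-0.192 -0.113]
units [-0.35 -4.64  0.69] rotpi [-0.     0.    -0.005]
```

arm_command([
  [-0.05,-0.6,0,0,0,-0.005,0.7],
  [-0.05,-0.6,0,0,0,0,0.7],
  [-0.05,-0.6,0,0,0,0,0.7],
  [-0.05,-0.6,0,0,0,0,0.7],
  [-0.05,-0.6,0,0,0,0,0.7],
  [-0.05,-0.6,0,0,0,0,0.7],
  [0,-0.6,0,0,0,0,0.7],
  [0,-0.45,0.6,0,0,0,0.7],
])

```text
time: 31.6
eef_pos: [0.446, -0.0006, 0.1567]
tool_rot: [179.7, -0.0, 83.4]
ft_force: [0.5, 0.6, -0.6]
grip_width: 0.0599
finger_force: 0.0
```

arm_command([
  [0,0,0,0,0,0,0.7],
  [0,0,0,0,0,0,0.7],
  [0,0,0,0,0,0,0.7],
  [0,0,0,0,0,0,0.7],
  [0,0,0,0,0,0,0.7],
  [0,0,0,0,0,0,0.7],
  [0,0,0,0,0,0,0.7],
  [0,0,0,0,0,0,0.7],
])

```text
time: 32.6
eef_pos: [0.4456, -0.0006, 0.1553]
tool_rot: [180.0, -0.0, 83.4]
ft_force: [0.7, -0.2, -0.3]
grip_width: 0.0598
finger_force: 0.0
```

Run:
```python
from h import *
st();to([.444,.002,.040],[180,0,83.5])
im=read_camera('side');cv2.imwrite('pics/s7.png',cv2.resize(im[200:290,270:370],None,fx=6,fy=6)[:,:,::-1])
```

```text
32.6 [ 0.4456 -0.0006  0.1553] [180.    -0.    83.44] F [ 0.7 -0.2 -0.3] w 0.0598 ff 0.0 q [ -4.  19. 123.   0.  38.   3.]
units [ 0.04 -0.03  1.92] rotpi [ 0. -0. -0.]
```

View pics/s7.png

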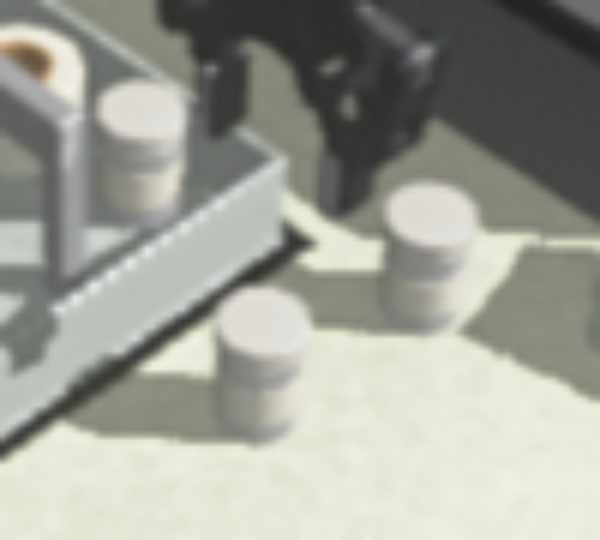

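Both pots are still in place, and the gripper is over the near one. I'll grasp it, lift and carry it to the tray's front-left corner.

arm_command([
  [0.04,-0.03,0.5,0,0,0,0.7],
  [0,0,0.5,0,0,0,0.7],
  [0,0,0.5,0,0,0,0.7],
  [0,0,0.42,0,0,0,0.7],
  [0,0,0,0,0,0,0.7],
  [0,0,0,0,0,0,0],
  [0,0,0,0,0,0,0],
  [0,0,0,0,0,0,0],
], newtons=25)

```text
time: 33.65
eef_pos: [0.4446, 0.0019, 0.0409]
tool_rot: [179.9, -0.0, 83.4]
ft_force: [0.1, -0.0, 4.9]
grip_width: 0.0413
finger_force: 25.6
```

arm_command([
  [0,0,0,0,0,0,0],
  [0,0,-0.3,0,0,0,0],
  [0,0,-0.5,0,0,0,0],
  [0,0,-0.5,0,0,0,0],
  [0,0,-0.5,0,0,0,0],
  [0,0,-0.4,0,0,0,0],
  [0,0,-0.2,0,0,0,0],
  [0,0,0,0,0,0,0],
])

```text
time: 34.65
eef_pos: [0.4444, 0.0019, 0.1846]
tool_rot: [179.9, -0.0, 83.4]
ft_force: [-0.4, -0.4, 0.2]
grip_width: 0.0414
finger_force: 25.5
```

arm_command([
  [0.1,0.3,0,0,0,0,0],
  [0.2,0.6,0,0,0,0,0],
  [0.2,0.7,0,0,0,0,0],
  [0.2,0.8,0,0,0,0,0],
  [0.2,0.8,0,0,0,0,0],
  [0.2,0.7,0,0,0,0,0],
  [0.1,0.6,0,0,0,0,0],
  [0.08,0.24,0,0,0,0,0],
])

```text
time: 35.65
eef_pos: [0.7366, 0.0458, 0.1816]
tool_rot: [-179.9, 0.0, 83.4]
ft_force: [-0.1, 1.1, 0.6]
grip_width: 0.0412
finger_force: 25.6
```

arm_command([
  [0,0,0,0,0,0,0],
  [0,0,0,0,0,0,0],
  [0,0,0.4,0,0,0,0],
  [0,0,0.4,0,0,0,0],
  [0,0,0.2,0,0,0,0],
  [0,0,0,0,0,0,0],
  [0,0,0,0,0,0,0],
  [0,0,0,0,0,0,0],
])

```text
time: 36.65
eef_pos: [0.7359, 0.0458, 0.1252]
tool_rot: [179.9, -0.0, 83.4]
ft_force: [-0.2, -0.0, -0.3]
grip_width: 0.0414
finger_force: 25.6
```

Run:
```python
from h import *
st();to([.7354,.0463,.048],[180,0,83.5])
im=read_camera('side').astype(int)[150:240,200:300]
K=px('side',[.7354,.0463,manip.state()['eef_pos'][2]+.02]);print('expect pot top',K)
for row in im[::4,::4].sum(2)//3:print(*['%3d'%v for v in row])
```

```text
36.65 [0.7359 0.0458 0.1252] [ 1.7992e+02 -1.0000e-02  8.3440e+01] F [-0.2 -0.  -0.3] w 0.0414 ff 25.6 q [ 1. 41. 84. -0. 54.  8.]
units [ 0.01 -0.01  1.29] rotpi [ 0. -0. -0.]
expect pot top [[220.01766512 188.01718203]]
 44  54  96 107 120 107  66  60  45  45  93 118 118 116 154 221 245 211 211 210 211 176 136 195 227
 49  46  47  47  49  56  59  61  51  45  96 117 118 118 119 155 211 211 210 210 206  75 102 124 146
 47  46  48  48  52  56  59  61  57 131 133 133 120 118 119 146 210 210 209 208  84  85 104 120 125
 46  46  47  49  53  57  60  59 228 163 130 131 134 128 120 137 211 213 233 232  68  81  99 108 116
 50  59  49  50  53  57  60 125 227 226 228 223 225 157 157 163 226 231 228 231  67  75  85  93  93
 92  47  52  50  49  51  62  68 226 225 227 227 228 230 231 232 233 234 233 234 120 113  92 115 205
 91  63 102  51  52  52  56 111 233 230 165 139 161 130 134 132 135 133 133 131 120 138 149 186 218
177 202  46  51  52  54  51  67 105  99 169 157 130 135 135 135 134 135 134 134 116 138 149 167 127
220 220 202  55  63  68  77  55  77  79 229 228 232 202 128 131 133 135 132 13
[... 721 characters left out ...]

219 155 232 236 237 125 132 132 121 135 145 189 212 200 148 109  98 100 168 174 236 134 154 219 207
232 111 121 190 240 125 136 135 120 136 144 183 214 112 122 121 115  97  98 139 172 133 222 220 222
137 131 114 116 147 141 122 122 155 226 129 133 141 121 122 121 125 139 100  98 154 134 143 216 225
139 134  96 116 118 126 153 165 233 137 112  97 136 117 118 119 124 137 144 113 161 135 121 142 164
139  95  59 141 118 118 116 168 235 169 113 181 153 174 205 167 117 120 123 113 135 135 130 152 208
138 141 121  61  96 118 118 116 175 214 231 234 159 221 220 222 225 116 120 115 136 137 121 149 192
170 141 139 129  59  77 125 120 116 148 157 140 129 209 223 223 229 206 204 183 134 187 194 159 138
```

arm_command([
  [0,0,0.3,0,0,0,0],
  [0,0,0.35,0,0,0,0],
  [0,0,0.3,0,0,0,0],
  [0,0,0.2,0,0,0,0],
  [0,0,0.12,0,0,0,0],
  [0,0,0,0,0,0,0],
  [0,0,0,0,0,0,0.57],
  [0,0,0,0,0,0,0.57],
])

```text
time: 37.7
eef_pos: [0.7356, 0.0458, 0.0481]
tool_rot: [180.0, -0.0, 83.4]
ft_force: [-0.1, 0.2, 0.3]
grip_width: 0.0486
finger_force: 0.0
```

arm_command([
  [0,0,0,0,0,0,0.57],
  [0,0,-0.3,0,0,0,0.57],
  [0,0,-0.5,0,0,0,0.57],
  [0,0,-0.6,0,0,0,0.7],
  [0,0,-0.6,0,0,0,0.7],
  [0,0,-0.2,0,0,0,0.7],
  [0,0,0,0,0,0,0.7],
  [0,0,0,0,0,0,0.7],
])

```text
time: 38.7
eef_pos: [0.7347, 0.0458, 0.1788]
tool_rot: [-179.9, 0.0, 83.4]
ft_force: [0.2, -0.6, 0.1]
grip_width: 0.0598
finger_force: 0.0
```

arm_command([
  [-0.3,-0.3,0,0,0,0,0.7],
  [-0.4,-0.7,0,0,0,0,0.7],
  [-0.4,-0.7,0,0,0,0,0.7],
  [-0.4,-0.7,0,0,0,0,0.7],
  [-0.4,-0.7,0,0,0,0,0.7],
  [-0.4,-0.7,0,0,0,0,0.7],
  [-0.4,-0.7,0,0,0,0,0.7],
  [-0.2,-0.34,0,0,0,0,0.7],
])

```text
time: 39.7
eef_pos: [0.4239, -0.0941, 0.179]
tool_rot: [-179.8, -0.0, 83.4]
ft_force: [0.1, 0.6, -0.3]
grip_width: 0.0598
finger_force: 0.0
```

Run:
```python
from h import *
st();to([.428,-.0955,.150],[180,0,83.5])
im=read_camera('side');cv2.imwrite('pics/s8.png',cv2.resize(im[150:290,190:370],None,fx=3.6,fy=3.6)[:,:,::-1])
```

```text
39.7 [ 0.4239 -0.0941  0.179 ] [-1.7983e+02 -2.0000e-02  8.3400e+01] F [ 0.1  0.6 -0.3] w 0.0598 ff 0.0 q [-17.  16. 123.  -0.  41. -10.]
units [-0.02  0.07  0.48] rotpi [-0.001 -0.    -0.001]
```

View pics/s8.png

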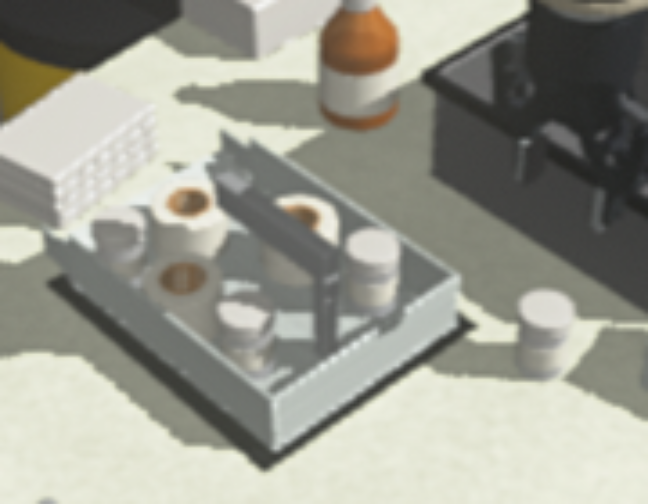

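The pot stands front-left in the tray. The last bench pot is unmoved at (342,236). I'll settle and descend on it.

arm_command([
  [0,0.03,0.4,0,0,0,0.7],
  [0,0,0,0,0,0,0.7],
  [0,0,0,0,0,0,0.7],
  [0,0,0,0,0,0,0.7],
  [0,0,0,0,0,0,0.7],
  [0,0,0,0,0,0,0.7],
  [0,0,0,0,0,0,0.7],
  [0,0,0,0,0,0,0.7],
])

```text
time: 40.75
eef_pos: [0.4288, -0.0941, 0.1559]
tool_rot: [180.0, -0.0, 83.4]
ft_force: [1.0, -1.0, -0.2]
grip_width: 0.0598
finger_force: 0.0
```

Run:
```python
from h import *
st();to([.428,-.0955,.040],[180,0,83.5])
```

```text
40.75 [ 0.4288 -0.0941  0.1559] [180.    -0.    83.44] F [ 1.  -1.  -0.2] w 0.0598 ff 0.0 q [-16.  19. 124.   0.  38. -10.]
units [-0.02 -0.01  1.93] rotpi [ 0. -0. -0.]
```

arm_command([
  [-0.02,0,0.5,0,0,0,0.7],
  [0,0,0.5,0,0,0,0.7],
  [0,0,0.5,0,0,0,0.7],
  [0,0,0.43,0,0,0,0.7],
  [0,0,0,0,0,0,0.7],
  [0,0,0,0,0,0,0],
  [0,0,0,0,0,0,0],
  [0,0,0,0,0,0,0],
])

```text
time: 41.75
eef_pos: [0.4292, -0.0955, 0.0409]
tool_rot: [179.9, 0.0, 83.4]
ft_force: [0.9, 0.6, 4.4]
grip_width: 0.0414
finger_force: 25.5
```

arm_command([
  [0,0,0,0,0,0,0],
  [0,0,-0.3,0,0,0,0],
  [0,0,-0.5,0,0,0,0],
  [0,0,-0.5,0,0,0,0],
  [0,0,-0.5,0,0,0,0],
  [0,0,-0.4,0,0,0,0],
  [0,0,-0.2,0,0,0,0],
  [0,0,0,0,0,0,0],
])

```text
time: 42.75
eef_pos: [0.429, -0.0954, 0.1846]
tool_rot: [179.9, 0.0, 83.4]
ft_force: [-0.3, -0.0, -0.4]
grip_width: 0.0415
finger_force: 25.6
```

arm_command([
  [0.06,0.3,0,0,0,0,0],
  [0.1,0.6,0,0,0,0,0],
  [0.1,0.7,0,0,0,0,0],
  [0.1,0.8,0,0,0,0,0],
  [0.1,0.8,0,0,0,0,0],
  [0.2,0.7,0,0,0,0,0],
  [0.1,0.6,0,0,0,0,0],
  [0.1,0.31,0,0,0,0,0],
])

```text
time: 43.75
eef_pos: [0.7235, -0.0764, 0.1818]
tool_rot: [-179.9, -0.0, 83.5]
ft_force: [-0.3, -0.1, -0.7]
grip_width: 0.0415
finger_force: 25.6
```

arm_command([
  [0,0,0,0,0,0,0],
  [0,0,0,0,0,0,0],
  [0,0,0.4,0,0,0,0],
  [0,0,0.4,0,0,0,0],
  [0,0,0.2,0,0,0,0],
  [0,0,0,0,0,0,0],
  [0,0,0,0,0,0,0],
  [0,0,0,0,0,0,0],
])

```text
time: 44.75
eef_pos: [0.7217, -0.0771, 0.1251]
tool_rot: [179.9, 0.0, 83.4]
ft_force: [-0.5, -0.3, -0.8]
grip_width: 0.0409
finger_force: 25.6
```

Run:
```python
from h import *
st();to([.7213,-.0769,.048],[180,0,83.5])
```

```text
44.75 [ 0.7217 -0.0771  0.1251] [179.92   0.    83.44] F [-0.5 -0.3 -0.8] w 0.0409 ff 25.6 q [-8. 40. 86.  0. 53. -2.]
units [ 0.   -0.01  1.29] rotpi [ 0.  0. -0.]
```

arm_command([
  [0,0,0.3,0,0,0,0],
  [0,0,0.35,0,0,0,0],
  [0,0,0.3,0,0,0,0],
  [0,0,0.2,0,0,0,0],
  [0,0,0.12,0,0,0,0],
  [0,0,0,0,0,0,0],
  [0,0,0,0,0,0,0.57],
  [0,0,0,0,0,0,0.57],
])

```text
time: 45.75
eef_pos: [0.7215, -0.077, 0.0481]
tool_rot: [180.0, 0.0, 83.4]
ft_force: [0.5, 0.2, -0.1]
grip_width: 0.0485
finger_force: 0.0
```

arm_command([
  [0,0,0,0,0,0,0.57],
  [0,0,-0.3,0,0,0,0.57],
  [0,0,-0.5,0,0,0,0.57],
  [0,0,-0.6,0,0,0,0.57],
  [0,0,-0.6,0,0,0,0.57],
  [0,0,-0.4,0,0,0,0.57],
  [0,0,0,0,0,0,0.57],
  [0,0,0,0,0,0,0.57],
])

```text
time: 46.75
eef_pos: [0.721, -0.077, 0.192]
tool_rot: [-180.0, -0.0, 83.4]
ft_force: [0.5, 0.1, -0.7]
grip_width: 0.0486
finger_force: 0.0
```

arm_command([
  [0,0,0,0,0,0.055,0.57],
  [0,0,0,0,0,0.055,0.57],
  [0,0,0,0,0,0.055,0.57],
  [0,0,0,0,0,0.055,0.57],
  [0,0,0,0,0,0.055,0.57],
  [0,0,0,0,0,0.055,0.57],
  [0,0,0,0,0,0.055,0.57],
  [0,0,0,0,0,0.055,0.57],
])

```text
time: 47.75
eef_pos: [0.7206, -0.0769, 0.1906]
tool_rot: [-180.0, 0.1, 3.9]
ft_force: [-0.3, 0.2, 0.3]
grip_width: 0.0486
finger_force: 0.0
```

arm_command([
  [0,0,0,0,0,0.055,0.57],
  [0,0,0,0,0,0.005,0.57],
  [0,0,0,0,0,0,0.57],
  [0,0,0,0,0,0,0.57],
  [0,0,0,0,0,0,0.57],
  [0,0,0,0,0,0,0.57],
  [0,0,0,0,0,0,0.57],
  [0,0,0,0,0,0,0.57],
])

```text
time: 48.75
eef_pos: [0.7213, -0.077, 0.1919]
tool_rot: [-180.0, -0.0, -6.5]
ft_force: [0.4, -0.7, -0.3]
grip_width: 0.0486
finger_force: 0.0
```

Run:
```python
from h import *
st();to([.639,-.004,.15],[180,0,-6.5])
```

```text
48.75 [ 0.7213 -0.077   0.1919] [-180.     -0.     -6.55] F [ 0.4 -0.7 -0.3] w 0.0486 ff 0.0 q [-8. 37. 83.  0. 60. 88.]
units [-1.5  -1.05  0.7 ] rotpi [-0. -0. -0.]
```

arm_command([
  [-0.3,-0.2,0,0,0,0,0.57],
  [-0.4,-0.3,0,0,0,0,0.57],
  [-0.4,-0.3,0,0,0,0,0.57],
  [-0.3,-0.2,0.3,0,0,0,0.57],
  [-0.1,-0.05,0.4,0,0,0,0.57],
  [0,0,0,0,0,0,0.57],
  [0,0,0,0,0,0,0.57],
  [0,0,0,0,0,0,0.57],
])

```text
time: 49.75
eef_pos: [0.6399, -0.0045, 0.1509]
tool_rot: [-180.0, -0.1, -6.6]
ft_force: [-0.1, 0.2, 0.6]
grip_width: 0.049
finger_force: 0.0
```

Run:
```python
from h import *
st();to([.639,-.004,.099],[180,0,-6.5])
# bench check + tray handle re-measure
im=read_camera('side');cv2.imwrite('pics/s9.png',cv2.resize(im[140:290,190:350],None,fx=4,fy=4)[:,:,::-1])
E_=lambda s,a:Ro.from_euler(s,a,degrees=True)
for dl in(60,83.5,110,140,170,-170):
  for th in(0,30,60,80,100):
    R=E_('z',dl)*E_('y',th)*E_('x',180)
    for q1 in(-30,):
      M=(E_('z',q1)*E_('y',115)).inv()*R*E_('z',-90)
      a=M.as_euler('ZYZ',degrees=True);b=[a[0]+180,-a[1],a[2]+180]
      print(dl,th,a.round(0),[round((x+180)%360-180) for x in b])
```

```text
49.75 [ 0.6399 -0.0045  0.1509] [-1.80e+02 -9.00e-02 -6.57e+00] F [-0.1  0.2  0.6] w 0.049 ff 0.0 q [-3. 33. 98. -0. 49. 93.]
units [-0.02 -0.01  0.86] rotpi [-0.    -0.001 -0.   ]
60 0 [-0. 65.  0.] [-180, -65, -180]
60 30 [-32.  69.  13.] [148, -69, -167]
60 60 [-62.  78.  22.] [118, -78, -158]
60 80 [-81.  86.  25.] [99, -86, -155]
60 100 [-99.  94.  25.] [81, -94, -155]
83.5 0 [ -0.  65. -23.] [-180, -65, 156]
83.5 30 [-33.  57.  -7.] [147, -57, 173]
83.5 60 [-69.  58.  13.] [111, -58, -167]
83.5 80 [-91.  65.  23.] [89, -65, -157]
83.5 100 [-110.   74.   30.] [70, -74, -150]
110 0 [  0.  65. -50.] [-180, -65, 130]
110 30 [-27.  45. -34.] [153, -45, 146]
110 60 [-73.  36.   2.] [107, -36, -178]
110 80 [-104.   41.   27.] [76, -41, -153]
110 100 [-127.   52.   43.] [53, -52, -137]
140 0 [  0.  65. -80.] [-180, -65, 100]
140 30 [ -9.  36. -74.] [171, -36, 106]
140 60 [-58.  10. -27.] [122, -10, 153]
140 80 [-146.   18.   59.] [34, -18, -121]
140 100 [-163.   36.   75.] [17, -36, -105]
170 0 [   0.   65. -110.] [-180, -65, 70]
170 30 [  16.   38. -120.] [-164, -38, 60]
170 60 [  70.   18. -169.] [-110, -18, 11]
170 80 [125.  24. 139.] [-55, -24, -41]
170 100 [148.  40. 119.] [-32, -40, -61]
-170 0 [   0.   65. -130.] [-180, -65, 50]
-170 30 [  27.   45. -146.] [-153, -45, 34]
-170 60 [ 73.  36. 178.] [-107, -36, -2]
-170 80 [104.  41. 153.] [-76, -41, -27]
-170 100 [127.  52. 137.] [-53, -52, -43]
```

View pics/s9.png

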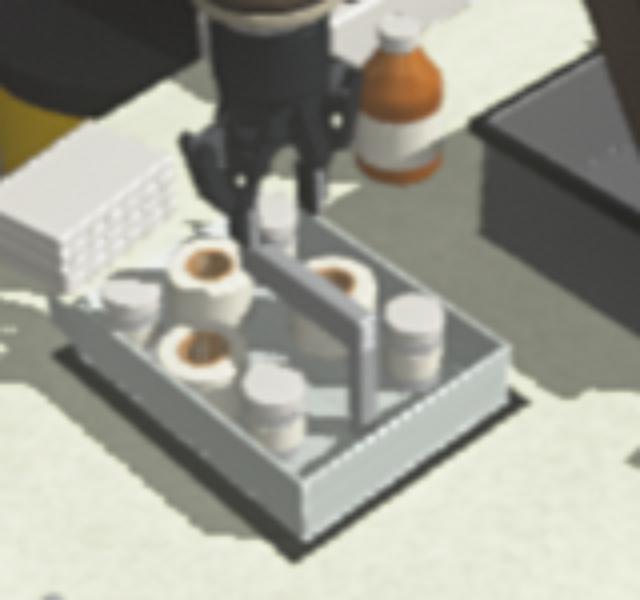

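All seven items are in the tray (three rolls, four pots), and the gripper is above the handle's free half. First a small tilt to learn the sign of joint 4.

arm_command([
  [0,0,-0.5,0.05,0,0,0.57],
  [0,0,-0.5,0.05,0,0,0.57],
  [0,0,0,0,0,0,0.57],
  [0,0,0,0,0,0,0.57],
  [0,0,0,0,0,0,0.57],
  [0,0,0,0,0,0,0.57],
  [0,0,0,0,0,0,0.57],
  [0,0,0,0,0,0,0.57],
])

```text
time: 50.8
eef_pos: [0.6385, -0.0085, 0.2094]
tool_rot: [-162.0, 0.0, -6.5]
ft_force: [-0.8, 0.4, -0.1]
grip_width: 0.0485
finger_force: 0.0
```

Run:
```python
from h import *
s=st();q=s['joints'];E_=lambda t,a:Ro.from_euler(t,a,degrees=True)
print(E_('xyz',s['tool_rot']).apply([0,0,1]))
for s4 in(1,-1):
  R=E_('z',q[0])*E_('y',q[1]+q[2])*E_('z',s4*q[3])*E_('y',q[4])*E_('z',q[5]+90)
  print(s4,R.as_euler('xyz',degrees=True))
```

```text
50.8 [ 0.6385 -0.0085  0.2094] [-1.6201e+02  1.0000e-02 -6.5300e+00] F [-0.8  0.4 -0.1] w 0.0485 ff 0.0 q [-13.  30.  96.  21.  58.  71.]
[ 0.03489047  0.30689921 -0.95110227]
1 [-1.62008491e+02  1.41663275e-02 -6.52956261e+00]
-1 [165.59265348  10.89220278  16.1357694 ]
```

arm_command([
  [0,0,0,-0.05,0,0,0.57],
  [0,0,0,-0.05,0,0,0.57],
  [0,0,0.5,0,0,0,0.57],
  [0,0,0.5,0,0,0,0.57],
  [0,0,0,0,0,0,0.57],
  [0,0,0,0,0,0,0.57],
  [0,0,0,0,0,0,0.57],
  [0,0,0,0,0,0,0.57],
])

```text
time: 51.8
eef_pos: [0.639, -0.009, 0.1505]
tool_rot: [-180.0, -0.1, -6.6]
ft_force: [0.2, 0.1, -0.2]
grip_width: 0.0484
finger_force: 0.0
```

Run:
```python
from h import *
st();to([.639,-.004,.099],[180,0,-6.5])
```

```text
51.8 [ 0.639  -0.009   0.1505] [-1.80e+02 -8.00e-02 -6.57e+00] F [ 0.2  0.1 -0.2] w 0.0484 ff 0.0 q [-4. 33. 98. -0. 49. 93.]
units [-0.01 -0.08  0.86] rotpi [-0. -0. -0.]
```

```bash
cat > fk.py <<'E'
from h import *
from scipy.optimize import least_squares
E_=lambda t,a:Ro.from_euler(t,a,degrees=True)
D=[([.2402,-.6036,.2477],[-70.968,27.545,91.491,0,61.026,-2.67]),([.5023,-.2215,.2482],[-27,19,105,0,56,-20]),([.5754,.3889,.1506],[32,37,90,0,53,38]),
([.663,.0481,.1242],[2,36,95,0,48,8]),([.6421,-.0624,.1961],[-8,30,95,0,55,88]),([.4408,.301,.1086],[31,29,114,0,37,128]),([.7205,-.0145,.1442],[-4,39,86,0,55,93]),
([.7248,-.0152,.1913],[-4,37,84,0,60,4]),([.4456,-.0006,.1553],[-4,19,123,0,38,3]),([.7359,.0458,.1252],[1,41,84,0,54,8]),([.6385,-.0085,.2094],[-13,30,96,21,58,71]),([.4288,-.0941,.1559],[-16,19,124,0,38,-10])]
D.append((manip.state()['eef_pos'],manip.state()['joints']))
def fk(q,p):
    a1,d1,a2,a3,d4,d6=p
    R=E_('z',q[0])*E_('y',q[1]+q[2])*E_('z',q[3])*E_('y',q[4])*E_('z',q[5]+90)
    return E_('z',q[0]).apply(np.array([a1,0,d1])+E_('y',q[1]).apply([0,0,a2])+E_('y',q[1]+q[2]).apply([a3,0,d4]))+R.apply([0,0,d6]),R
f=least_squares(lambda p:np.concatenate([fk(q,p)[0]-x for x,q in D]),[.1,.4,.45,0,.4,.4],loss='soft_l1',f_scale=.01)
P=f.x
if __name__=='__main__': print(P.round(3),[np.linalg.norm(fk(q,P)[0]-x).round(4) for x,q in D])
LO=np.array([-157,-46,14,-89,6,-167]);HI=np.array([157,117,153,269,153,167])
def ik(x,R,q0):
    g=lambda q:np.concatenate([(fk(q,P)[0]-x)*10,(fk(q,P)[1].inv()*R).as_rotvec()])
    r=least_squares(g,np.clip(q0,LO+.1,HI-.1),bounds=(LO,HI),x_scale=30);return r.x,r.cost
E
cat > plan.py <<'E'
from fk import *
B=np.array([.493,-.341])   # bin centre
for dl in(-150,-120,-90,60,90,120,150,180):
  q=np.array([-35,25,95,0,60,(90-35-dl+180)%360-180]);out=[]
  for th in(0,20,40,60,75,90,100):
    d=np.array([np.cos(np.radians(dl)),np.sin(np.radians(dl)),0]);c,s=np.cos(np.radians(th)),np.sin(np.radians(th))
    ex=d*c-np.array([0,0,s]);ez=d*s+np.array([0,0,c])
    lip=ex*.146-ez*.075
    x=np.array([*(B-d[:2]*.03*1),.15])-lip; x[2]=max(x[2],.30)
    R=E_('z',dl)*E_('y',th)*E_('x',180)
    q,k=ik(x,R,q);out.append((th,x.round(2).tolist(),q.round(0).astype(int).tolist(),round(k,4)))
  print(dl);[print('  ',*o) for o in out]
E
python3 fk.py; python3 plan.py
```

```text
[0.024 0.442 0.563 0.045 0.447 0.44 ] [np.float64(0.0306), np.float64(0.031), np.float64(0.0252), np.float64(0.0264), np.float64(0.0276), np.float64(0.0312), np.float64(0.0359), np.float64(0.0374), np.float64(0.0306), np.float64(0.0344), np.float64(0.0029), np.float64(0.0288), np.float64(0.0303)]
-150
   0 [0.65, -0.25, 0.3] [-21, 28, 82, 0, 70, -141] 0.0
   20 [0.62, -0.27, 0.3] [-35, 21, 98, 22, 55, -167] 0.0
   40 [0.57, -0.29, 0.3] [-41, 18, 104, 28, 52, -167] 0.0567
   60 [0.53, -0.32, 0.31] [-49, 16, 107, 33, 54, -167] 0.223
   75 [0.49, -0.34, 0.31] [-57, 17, 107, 38, 59, -167] 0.4224
   90 [0.45, -0.36, 0.3] [-67, 24, 103, 43, 69, -167] 0.6716
   100 [0.43, -0.38, 0.3] [-74, 33, 99, 47, 80, -167] 0.8363
-120
   0 [0.58, -0.19, 0.3] [-27, 19, 98, 14, 61, 167] 0.0373
   20 [0.56, -0.22, 0.3] [-36, 21, 97, 22, 65, 164] 0.0
   40 [0.54, -0.26, 0.3] [-52, 30, 95, 38, 76, 142] 0.0
   60 [0.51, -0.31, 0.31] [-63, 42, 88, 46, 92, 130] 0.0
   75 [0.49, -0.35, 0.31] [-69, 54, 81, 51, 104, 125] 0.0
   90 [0.47, -0.38, 0.3] [-72, 67, 72, 56, 116, 123] 0.0
   100 [0.46, -0.4, 0.3] [-73, 7
[... 1751 characters left out ...]
9, 0.3] [-37, 12, 125, 50, 6, -145] 0.0
   60 [0.53, -0.36, 0.31] [-38, 5, 132, 72, 6, -167] 0.052
   75 [0.49, -0.34, 0.31] [-39, 1, 136, 72, 6, -167] 0.1741
   90 [0.45, -0.32, 0.3] [-40, -3, 140, 73, 6, -167] 0.3738
   100 [0.43, -0.31, 0.3] [-40, -7, 143, 73, 6, -167] 0.5324
180
   0 [0.67, -0.34, 0.3] [-27, 34, 73, 0, 73, -117] 0.0
   20 [0.63, -0.34, 0.3] [-35, 21, 98, 16, 46, -135] 0.0
   40 [0.59, -0.34, 0.3] [-44, 14, 116, 45, 31, -167] 0.0065
   60 [0.53, -0.34, 0.31] [-47, 7, 123, 49, 28, -167] 0.1033
   75 [0.49, -0.34, 0.31] [-48, 3, 129, 52, 24, -167] 0.2606
   90 [0.45, -0.34, 0.3] [-50, 0, 134, 55, 21, -167] 0.4948
   100 [0.42, -0.34, 0.3] [-51, -3, 137, 58, 19, -167] 0.6776
```

arm_command([
  [0,-0.08,0.3,0,0,0,0.57],
  [0,0,0.3,0,0,0,0.57],
  [0,0,0.26,0,0,0,0.57],
  [0,0,0,0,0,0,0.57],
  [0,0,0,0,0,0,0],
  [0,0,0,0,0,0,0],
  [0,0,0,0,0,0,0],
  [0,0,0,0,0,0,0],
], newtons=110)

```text
time: 52.8
eef_pos: [0.6395, -0.0041, 0.0987]
tool_rot: [-180.0, -0.1, -6.6]
ft_force: [-0.8, 0.9, 6.1]
grip_width: 0.0143
finger_force: 108.8
```

arm_command([
  [0,0,0,0,0,0,0],
  [0,0,0,0,0,0,0],
  [0,0,-0.05,0,0,0,0],
  [0,0,-0.1,0,0,0,0],
  [0,0,-0.2,0,0,0,0],
  [0,0,-0.2,0,0,0,0],
  [0,0,-0.1,0,0,0,0],
  [0,0,-0.05,0,0,0,0],
])

```text
time: 53.8
eef_pos: [0.6392, -0.0041, 0.1406]
tool_rot: [-180.0, -0.0, -6.6]
ft_force: [-0.4, -0.5, -4.8]
grip_width: 0.0145
finger_force: 107.4
```

Run:
```python
from h import *
s=st();print(s['torque'].round(3))
```

```text
53.8 [ 0.6392 -0.0041  0.1406] [-1.80e+02 -4.00e-02 -6.56e+00] F [-0.4 -0.5 -4.8] w 0.0145 ff 107.4 q [-3. 33. 98. -0. 48. 93.]
[-0.006  0.038  0.01 ]
```

arm_command([
  [0,0,-0.1,0,0,0,0],
  [0,0,-0.2,0,0,0,0],
  [0,0,-0.4,0,0,0,0],
  [0,0,-0.5,0,0,0,0],
  [0,0,-0.5,0,0,0,0],
  [0,0,-0.4,0,0,0,0],
  [0,0,-0.3,0,0,0,0],
  [0,0,-0.2,0,0,0,0],
])

```text
time: 54.8
eef_pos: [0.6391, -0.004, 0.2969]
tool_rot: [-180.0, -0.0, -6.6]
ft_force: [-0.1, 0.1, -3.4]
grip_width: 0.0142
finger_force: 107.6
```

arm_command([
  [0,0,-0.1,0,0,-0.01,0],
  [0,0,-0.1,0,0,-0.025,0],
  [0,0,-0.1,0,0,-0.035,0],
  [0,0,-0.1,0,0,-0.035,0],
  [0,0,0,0,0,-0.035,0],
  [0,0,0,0,0,-0.035,0],
  [0,0,0,0,0,-0.035,0],
  [0,0,0,0,0,-0.035,0],
])

```text
time: 55.8
eef_pos: [0.6387, -0.004, 0.3191]
tool_rot: [-179.9, 0.1, 37.8]
ft_force: [-0.8, -0.2, -5.5]
grip_width: 0.0145
finger_force: 107.5
```

arm_command([
  [0,0,0,0,0,-0.035,0],
  [0,0,0,0,0,-0.035,0],
  [0,0,0,0,0,-0.035,0],
  [0,0,0,0,0,-0.035,0],
  [0,0,0,0,0,-0.035,0],
  [0,0,0,0,0,-0.035,0],
  [0,0,0,0,0,-0.03,0],
  [0,0,0,0,0,-0.02,0],
])

```text
time: 56.8
eef_pos: [0.6387, -0.004, 0.3191]
tool_rot: [-179.9, 0.0, 84.6]
ft_force: [-0.6, -0.2, -4.1]
grip_width: 0.0143
finger_force: 107.6
```

Run:
```python
from h import *
s=st();print(s['torque'].round(3));to([.478,-.50,.31],[180,0,84.5])
```

```text
56.8 [ 0.6387 -0.004   0.3191] [-179.91    0.     84.57] F [-0.6 -0.2 -4.1] w 0.0143 ff 107.6 q [-3. 23. 88. -0. 69.  2.]
[-0.029 -0.    -0.031]
units [-8.48 -1.88  0.15] rotpi [-0.  0.  0.]
```

arm_command([
  [-0.15,-0.03,0,0,0,0,0],
  [-0.35,-0.07,0,0,0,0,0],
  [-0.55,-0.12,0,0,0,0,0],
  [-0.7,-0.15,0,0,0,0,0],
  [-0.8,-0.17,0,0,0,0,0],
  [-0.8,-0.17,0,0,0,0,0],
  [-0.8,-0.17,0,0,0,0,0],
  [-0.8,-0.17,0,0,0,0,0],
])

```text
time: 57.8
eef_pos: [0.5454, -0.296, 0.3199]
tool_rot: [-180.0, 0.0, 84.3]
ft_force: [0.8, 0.2, -4.4]
grip_width: 0.0149
finger_force: 107.6
```

arm_command([
  [-0.8,-0.17,0,0,0,0,0],
  [-0.8,-0.17,0,0,0,0,0],
  [-0.7,-0.15,0,0,0,0,0],
  [-0.6,-0.12,0,0,0,0,0],
  [-0.5,-0.1,0,0,0,0,0],
  [-0.3,-0.06,0,0,0,0,0],
  [-0.2,-0.04,0,0,0,0,0],
  [-0.07,-0.02,0,0,0,0,0],
])

```text
time: 58.8
eef_pos: [0.4738, -0.5257, 0.3199]
tool_rot: [-180.0, -0.0, 84.3]
ft_force: [0.2, 0.5, -4.2]
grip_width: 0.0146
finger_force: 107.6
```

```bash
cat > tilt.py <<'E'
from fk import *
s=st();print(s['torque'].round(3))
im=read_camera('top');m=(im.max(2)<60).astype(np.uint8)  # mat: black
mm=np.zeros_like(m);mm[120:260,220:335]=m[120:260,220:335]
cs=max(cv2.findContours(mm,cv2.RETR_EXTERNAL,cv2.CHAIN_APPROX_NONE)[0],key=cv2.contourArea)
bx=cv2.boxPoints(cv2.minAreaRect(cs));print('mat px',bx.round(1).tolist(),cv2.contourArea(cs));w=np.array([onz('top',u,.003) for u in bx]);print(w.round(4).tolist(),w.mean(0).round(4),np.linalg.norm(w[1]-w[0]),np.linalg.norm(w[2]-w[1]))
cv2.imwrite('pics/t10.png',im[:,:,::-1])
# tilt rows: lip held over L
psi=84.5;d=np.array([np.cos(np.radians(psi)),np.sin(np.radians(psi)),0]);L=np.array([.493,-.341,0])-.04*d
X0=s['eef_pos'];R0=E_('xyz',s['tool_rot']);q=s['joints'].copy()
ths=[3,8,14,20,26,32,38,44,50,56,62,68,74,80,85,90,94,97,99,100]
for th in ths:
    c,sn=np.cos(np.radians(th)),np.sin(np.radians(th))
    x=L-d*(.146*c-.075*sn);x[2]=max(.30,.135+.146*sn+.075*c)
    R=E_('z',psi)*E_('y',th)*E_('x',180);q,k=ik(x,R,q)
    print(th,x.round(3),'sh',(R0.inv().apply(x-X0)/.06).round(2),'rot',((R0.inv()*R).as_rotvec()/np.pi).round(3),'q',q.round(0).astype(int).tolist(),round(k,4));X0,R0=x,R
E
python3 tilt.py
```

```text
58.8 [ 0.4738 -0.5257  0.3199] [-1.7999e+02 -1.0000e-02  8.4320e+01] F [ 0.2  0.5 -4.2] w 0.0146 ff 107.6 q [-50.  29.  78.   0.  73. -45.]
[ 0.025 -0.06   0.043]
mat px [[236.39999389648438, 229.8000030517578], [247.60000610351562, 145.8000030517578], [316.29998779296875, 155.0], [305.1000061035156, 238.89999389648438]] 5698.0
[[0.5178, 0.1158, 0.003], [0.7818, 0.0874, 0.003], [0.7572, -0.1285, 0.003], [0.4937, -0.0979, 0.003]] [ 0.6376 -0.0058  0.003 ] 0.26556462189618263 0.21728264059981853
3 [ 0.476 -0.522  0.3  ] sh [0.06 0.02 0.33] rot [-0.    -0.017 -0.001] q [-46, 28, 82, -2, 67, -40] 0.0
8 [ 0.476 -0.514  0.3  ] sh [ 0.13  0.   -0.01] rot [-0.    -0.028 -0.   ] q [-43, 26, 87, -7, 63, -35] 0.0
14 [ 0.477 -0.504  0.3  ] sh [ 0.18 -0.   -0.02] rot [ 0.    -0.033  0.   ] q [-39, 23, 92, -14, 57, -27] 0.0
20 [ 0.478 -0.492  0.3  ] sh [ 0.19  0.   -0.05] rot [ 0.    -0.033 -0.   ] q [-35, 22, 97, -22, 53, -17] 0.0
26 [ 0.48  -0.479  0.3  ] sh [ 0.21 -0.   -0.08] rot [-0.    -0.033 -0.   ] q [-30, 21, 101, -31, 51, -6] 0.0
32 [ 0.481 -0.464  0.3  ] sh [ 0.21  0.   -0.1 ] rot [ 0. 
[... 879 characters left out ...]
3  0.   ] q [10, 48, 113, -72, 85, 72] 0.0
85 [ 0.495 -0.319  0.3  ] sh [ 0.04 -0.   -0.22] rot [ 0.    -0.028 -0.   ] q [12, 52, 112, -72, 90, 75] 0.0
90 [ 0.496 -0.306  0.3  ] sh [ 0.02  0.   -0.22] rot [-0.    -0.028  0.   ] q [14, 57, 110, -71, 94, 78] 0.0
94 [ 0.497 -0.296  0.3  ] sh [ 0.   -0.   -0.17] rot [ 0.    -0.022 -0.   ] q [15, 60, 109, -71, 98, 80] 0.0
97 [ 0.498 -0.289  0.3  ] sh [-0.01  0.   -0.12] rot [ 0.    -0.017 -0.   ] q [15, 63, 107, -71, 100, 81] 0.0
99 [ 0.498 -0.284  0.3  ] sh [-0.01 -0.   -0.08] rot [ 0.    -0.011 -0.   ] q [15, 64, 107, -71, 102, 81] 0.0
100 [ 0.499 -0.282  0.3  ] sh [-0.01 -0.   -0.04] rot [ 0.    -0.006 -0.   ] q [15, 65, 106, -71, 103, 82] 0.0
```

arm_command([
  [0.06,0.02,0.15,0,-0.017,0,0],
  [0.13,0,0,0,-0.028,0,0],
  [0.18,0,-0.02,0,-0.033,0,0],
  [0.19,0,-0.05,0,-0.033,0,0],
  [0.21,0,-0.08,0,-0.033,0,0],
  [0.21,0,-0.1,0,-0.033,0,0],
  [0.21,0,-0.13,0,-0.033,0,0],
  [0.21,0,-0.16,0,-0.033,0,0],
])

```text
time: 59.85
eef_pos: [0.4849, -0.4324, 0.3109]
tool_rot: [179.8, 43.9, 84.3]
ft_force: [-0.0, 1.4, -4.6]
grip_width: 0.0144
finger_force: 107.9
```

arm_command([
  [0.2,0,-0.19,0,-0.033,0,0],
  [0.18,0,-0.22,0,-0.033,0,0],
  [0.16,0,-0.24,0,-0.033,0,0],
  [0.13,0,-0.25,0,-0.033,0,0],
  [0.11,0,-0.26,0,-0.033,0,0],
  [0.08,0,-0.27,0,-0.033,0,0],
  [0.04,0,-0.22,0,-0.028,0,0],
  [0.02,0,-0.22,0,-0.028,0,0],
])

```text
time: 60.85
eef_pos: [0.4977, -0.3048, 0.3112]
tool_rot: [168.2, 89.6, 72.7]
ft_force: [-0.6, -1.8, -3.2]
grip_width: 0.0142
finger_force: 109.1
```

arm_command([
  [0,0,-0.17,0,-0.022,0,0],
  [0,0,-0.12,0,-0.017,0,0],
  [0,0,-0.1,0,-0.017,0,0],
  [0,0,0,0,0,0,0],
  [0,0,0,0,0,0,0],
  [0,0,0,0,0,0,0],
  [0,0,0,0,0,0,0],
  [0,0,0,0,0,0,0],
])

```text
time: 61.85
eef_pos: [0.4992, -0.2831, 0.3103]
tool_rot: [0.2, 80.5, -95.5]
ft_force: [-0.5, 0.1, -3.4]
grip_width: 0.0147
finger_force: 109.1
```

Run:
```python
from h import *
s=st();print(s['torque'].round(3))
```

```text
61.85 [ 0.4992 -0.2831  0.3103] [  0.19  80.48 -95.49] F [-0.5  0.1 -3.4] w 0.0147 ff 109.1 q [  4.  51. 115. -83. 101.  76.]
[ 1.075 -0.124  0.015]
```

arm_command([
  [0,0,0,0,0.03,0,0],
  [0,0,0,0,0.03,0,0],
  [0,0,0,0,-0.03,0,0],
  [0,0,0,0,-0.03,0,0],
  [0,0,0,0,0,0,0],
  [0,0,0,0,0,0,0],
  [0,0,0,0,0,0,0],
  [0,0,0,0,0,0,0],
])

```text
time: 62.85
eef_pos: [0.4993, -0.283, 0.3106]
tool_rot: [0.4, 80.5, -95.3]
ft_force: [-0.4, -0.6, -2.6]
grip_width: 0.0147
finger_force: 109.1
```

Run:
```python
from h import *
F=[]
for i in range(25):
    im=read_camera('side');F.append(np.r_[manip.state()['ft_force'],manip.state()['torque']])
F=np.array(F);print(F.mean(0).round(3),F.std(0).round(2))
# reds (cardboard) / bright in side view around tray & bin
r,g,b=[im[...,i].astype(int) for i in range(3)];m=((r-b>45)&(r>70)).astype(np.uint8)
n,l,s,c=cv2.connectedComponentsWithStats(m)
for i in range(1,n):
    if s[i,4]>10:print(s[i],c[i].round(0))
cv2.imwrite('pics/s11.png',im[:,:,::-1]);st()
```

```text
[ 4.300e-02  7.300e-02 -2.801e+00  1.071e+00 -1.140e-01 -2.000e-03] [0.63 0.54 0.47 0.03 0.03 0.03]
[537   9  23  59 778] [551.  41.]
[187 160  24  23 248] [196. 171.]
[101 207  13  12  72] [107. 212.]
[100 216   6   8  31] [103. 220.]
[120 218   6   8  34] [123. 222.]
[ 93 221  18  15 105] [101. 228.]
[ 78 223   7   8  37] [ 81. 226.]
[113 224   6   7  32] [115. 227.]
[ 70 228  13  12  74] [ 76. 233.]
[ 53 239  27  21 176] [ 66. 249.]
[ 68 238   6   7  36] [ 70. 241.]
[ 89 240   6   8  39] [ 91. 243.]
[ 44 245  15  13  96] [ 51. 251.]
[ 35 251   8   8  46] [ 38. 254.]
[ 63 257   8   9  54] [ 66. 261.]
64.1 [ 0.4993 -0.283   0.31  ] [ -0.    80.46 -95.66] F [-0.3  0.4 -2. ] w 0.0145 ff 109.1 q [  4.  51. 115. -83. 101.  76.]
```

The wrist force averages 2.8 N, which is about the empty tray's weight. I'll untilt along the reverse path.

arm_command([
  [0,0,0.1,0,0.017,0,0],
  [0,0,0.12,0,0.017,0,0],
  [0,0,0.17,0,0.022,0,0],
  [-0.02,0,0.22,0,0.028,0,0],
  [-0.04,0,0.22,0,0.028,0,0],
  [-0.08,0,0.27,0,0.033,0,0],
  [-0.11,0,0.26,0,0.033,0,0],
  [-0.13,0,0.25,0,0.033,0,0],
])

```text
time: 65.1
eef_pos: [0.4891, -0.3831, 0.3199]
tool_rot: [180.0, 61.4, 84.4]
ft_force: [-0.3, -0.2, -3.6]
grip_width: 0.0143
finger_force: 108.9
```

arm_command([
  [-0.16,0,0.24,0,0.033,0,0],
  [-0.18,0,0.22,0,0.033,0,0],
  [-0.2,0,0.19,0,0.033,0,0],
  [-0.21,0,0.16,0,0.033,0,0],
  [-0.21,0,0.13,0,0.033,0,0],
  [-0.21,0,0.1,0,0.033,0,0],
  [-0.21,0,0.08,0,0.033,0,0],
  [-0.19,0,0.05,0,0.033,0,0],
])

```text
time: 66.1
eef_pos: [0.477, -0.5024, 0.3317]
tool_rot: [-180.0, 13.8, 84.4]
ft_force: [-0.7, -0.2, -3.5]
grip_width: 0.0144
finger_force: 108.6
```

arm_command([
  [-0.18,0,0.02,0,0.033,0,0],
  [-0.13,0,0,0,0.028,0,0],
  [-0.06,0,-0.15,0,0.017,0,0],
  [0,0,0,0,0,0,0],
  [0,0,0,0,0,0,0],
  [0,0,0,0,0,0,0],
  [0,0,0,0,0,0,0],
  [0,0,0,0,0,0,0],
])

```text
time: 67.1
eef_pos: [0.4755, -0.5236, 0.3435]
tool_rot: [-180.0, 0.0, 84.4]
ft_force: [-0.6, 0.7, -2.9]
grip_width: 0.0148
finger_force: 108.7
```

Run:
```python
from h import *
s=st();print(s['torque'].round(3));to([.646,-.007,.32],[180,0,84.5])
```

```text
67.1 [ 0.4755 -0.5236  0.3435] [-1.800e+02  1.000e-02  8.437e+01] F [-0.6  0.7 -2.9] w 0.0148 ff 108.7 q [-50.  28.  76.  -0.  75. -45.]
[0.119 0.044 0.026]
units [8.85 1.98 0.39] rotpi [-0.     0.    -0.001]
```

arm_command([
  [0.2,0.05,0,0,0,0,0],
  [0.5,0.1,0,0,0,0,0],
  [0.75,0.17,0,0,0,0,0],
  [0.8,0.18,0,0,0,0,0],
  [0.8,0.18,0,0,0,0,0],
  [0.8,0.18,0,0,0,0,0],
  [0.8,0.18,0,0,0,0,0],
  [0.8,0.18,0,0,0,0,0],
])

```text
time: 68.1
eef_pos: [0.5807, -0.2034, 0.3436]
tool_rot: [180.0, -0.0, 84.4]
ft_force: [0.8, -0.7, -2.4]
grip_width: 0.0143
finger_force: 108.6
```

arm_command([
  [0.8,0.18,0,0,0,0,0],
  [0.8,0.18,0,0,0,0,0],
  [0.7,0.17,0,0,0,0,0],
  [0.5,0.13,0,0,0,0,0],
  [0.4,0.13,0,0,0,0,0],
  [0.2,0,0,0,0,0,0],
  [0,0,0,0,0,0,0],
  [0,0,0,0,0,0,0],
])

```text
time: 69.1
eef_pos: [0.6475, -0.0083, 0.3434]
tool_rot: [-180.0, 0.0, 84.3]
ft_force: [1.0, -0.1, -3.0]
grip_width: 0.0144
finger_force: 108.7
```

arm_command([
  [0,0,0.1,0,0,0.02,0],
  [0,0,0.2,0,0,0.035,0],
  [0,0,0.3,0,0,0.035,0],
  [0,0,0.3,0,0,0.035,0],
  [0,0,0.3,0,0,0.035,0],
  [0,0,0.3,0,0,0.035,0],
  [0,0,0.3,0,0,0.035,0],
  [0,0,0.2,0,0,0.035,0],
])

```text
time: 70.1
eef_pos: [0.6473, -0.0087, 0.2226]
tool_rot: [-180.0, 0.0, 36.4]
ft_force: [-0.3, -0.0, -2.5]
grip_width: 0.0141
finger_force: 108.7
```

arm_command([
  [0,0,0,0,0,0.035,0],
  [0,0,0,0,0,0.035,0],
  [0,0,0,0,0,0.035,0],
  [0,0,0,0,0,0.035,0],
  [0,0,0,0,0,0.035,0],
  [0,0,0,0,0,0.035,0],
  [0,0,0,0,0,0.03,0],
  [0,0,0,0,0,0,0],
])

```text
time: 71.1
eef_pos: [0.6477, -0.0085, 0.2235]
tool_rot: [180.0, -0.0, -6.6]
ft_force: [0.3, -0.3, -3.7]
grip_width: 0.0147
finger_force: 108.7
```

Run:
```python
from h import *
s=st();print(s['torque'].round(3));to([.6476,-.0069,.13],[180,0,-6.4])
```

```text
71.1 [ 0.6477 -0.0085  0.2235] [ 1.7999e+02 -1.0000e-02 -6.5900e+00] F [ 0.3 -0.3 -3.7] w 0.0147 ff 108.7 q [-3. 29. 93. -0. 58. 93.]
[ 0.002 -0.017 -0.023]
units [-0.   -0.03  1.56] rotpi [ 0.    -0.    -0.001]
```

arm_command([
  [0,-0.03,0.2,0,0,0,0],
  [0,0,0.4,0,0,0,0],
  [0,0,0.5,0,0,0,0],
  [0,0,0.4,0,0,0,0],
  [0,0,0.3,0,0,0,0],
  [0,0,0.15,0,0,0,0],
  [0,0,0.04,0,0,0,0],
  [0,0,0,0,0,0,0],
])

```text
time: 72.1
eef_pos: [0.6483, -0.0057, 0.1045]
tool_rot: [-180.0, -0.0, -6.5]
ft_force: [0.4, 0.3, -2.0]
grip_width: 0.0146
finger_force: 108.7
```

Run:
```python
from h import *
s=st();print(s['torque'].round(3))
im=read_camera('side').astype(int)
# tray level? compare wall corners with expectation
O=np.array([.6376,-.0058,.0]);a=np.radians(-6.5)
for n,x,y,z in[('backL bot',-.12,.095,0),('backR bot',-.12,-.095,0),('frontL bot',.12,.095,0)]:
    print(n,px('side',O+[np.cos(a)*x-np.sin(a)*y,np.sin(a)*x+np.cos(a)*y,s['eef_pos'][2]-.0957+z]).round(1))
```

```text
72.1 [ 0.6483 -0.0057  0.1045] [-1.80e+02 -5.00e-02 -6.55e+00] F [ 0.4  0.3 -2. ] w 0.0146 ff 108.7 q [-3. 37. 98.  0. 45. 93.]
[-0.028 -0.025  0.083]
backL bot [[264.  271.4]]
backR bot [[315.2 236.8]]
frontL bot [[209.4 225.6]]
```

arm_command([
  [0,0.02,0.03,0,0,0,0],
  [0,0,0.03,0,0,0,0],
  [0,0,0.02,0,0,0,0],
  [0,0,0,0,0,0,0],
  [0,0,0,0,0,0,0],
  [0,0,0,0,0,0,0],
  [0,0,0,0,0,0,0],
  [0,0,0,0,0,0,0],
])

```text
time: 73.15
eef_pos: [0.6478, -0.0068, 0.0992]
tool_rot: [-180.0, -0.0, -6.6]
ft_force: [-0.7, 0.1, -2.9]
grip_width: 0.0143
finger_force: 108.7
```

Not quite touching yet; a bit lower.

arm_command([
  [0,0,0.02,0,0,0,0],
  [0,0,0,0,0,0,0],
  [0,0,0,0,0,0,0],
  [0,0,0,0,0,0,0],
  [0,0,0,0,0,0,0],
  [0,0,0,0,0,0,0],
  [0,0,0,0,0,0,0],
  [0,0,0,0,0,0,0],
])

```text
time: 74.15
eef_pos: [0.6479, -0.0069, 0.0987]
tool_rot: [-180.0, -0.0, -6.6]
ft_force: [-3.3, -0.0, 8.8]
grip_width: 0.0142
finger_force: 110.6
```

arm_command([
  [0,0,0,0,0,0,0.4],
  [0,0,0,0,0,0,0.57],
  [0,0,0,0,0,0,0.57],
  [0,0,0,0,0,0,0.57],
  [0,0,-0.2,0,0,0,0.57],
  [0,0,-0.4,0,0,0,0.57],
  [0,0,-0.6,0,0,0,0.57],
  [0,0,-0.6,0,0,0,0.57],
])

```text
time: 75.15
eef_pos: [0.6478, -0.0068, 0.2079]
tool_rot: [-180.0, -0.0, -6.6]
ft_force: [0.7, 0.3, -0.9]
grip_width: 0.0486
finger_force: 0.0
```

arm_command([
  [0,0,-0.5,0,0,0,0.57],
  [-0.4,-0.7,-0.2,0,0,0,0.57],
  [-0.4,-0.8,0,0,0,0,0.57],
  [-0.4,-0.8,0,0,0,0,0.57],
  [-0.4,-0.8,0,0,0,0,0.57],
  [-0.4,-0.8,0,0,0,0,0.57],
  [-0.4,-0.8,0,0,0,0,0.57],
  [0,0,0,0,0,0,0.57],
])

```text
time: 76.15
eef_pos: [0.5356, 0.293, 0.2489]
tool_rot: [-179.9, -0.0, -6.3]
ft_force: [-0.1, 0.2, 0.7]
grip_width: 0.0481
finger_force: 0.0
```

Run:
```python
from h import *
st()
a=read_camera('side')[130:290,180:420];b=read_camera('top')
cv2.imwrite('pics/top_full.png',b[:,:,::-1]);b=b[120:310,220:460]
cv2.imwrite('pics/s12.png',np.vstack([cv2.resize(x,(480,300),interpolation=2) if i==0 else cv2.resize(x,None,fx=1.55,fy=1.55,interpolation=2) for i,x in enumerate([a])])[:,:,::-1])
A=cv2.resize(a,(400,267),interpolation=2);Bb=cv2.resize(b,(400,317),interpolation=2)
out=np.zeros((600,800,3),np.uint8);A2=cv2.resize(a,(480,320),interpolation=2)
bb=cv2.resize(b,(640,507),interpolation=2)
out[:507,:400]=bb[:,:400] ;out=np.hstack([cv2.resize(a,(400,320),interpolation=2)]) 
T=cv2.resize(b,(400,320),interpolation=2)
cv2.imwrite('pics/final.png',np.hstack([cv2.resize(a,(400,320),interpolation=2),T])[:,:,::-1])
```

```text
76.15 [0.5356 0.293  0.2489] [-1.7994e+02 -2.0000e-02 -6.3400e+00] F [-0.1  0.2  0.7] w 0.0481 ff 0.0 q [ 26.  24.  97.   0.  59. 122.]
```

View pics/final.png

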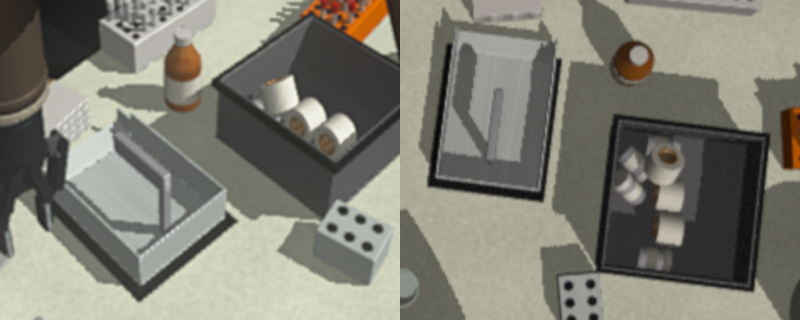

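Side and top: three rolls in the bin at (665,163), (668,198) and (670,232), with pots around them. The tray is empty and upright on the mat. One numeric centring and pot check before handing in.

Run:
```python
from h import *
im=cv2.imread('pics/top_full.png');b=im.astype(int)
O=np.array([.6376,-.0058,0]);a=np.radians(-6.35)
def W(x,y,z):return O+[np.cos(a)*x-np.sin(a)*y,np.sin(a)*x+np.cos(a)*y,z]
for n,p in[('backL',(-.12,.095,.057)),('backR',(-.12,-.095,.057)),('hEnd',(.045,0,.113)),('hBack',(-.08,0,.113)),('matBackL',(-.135,.11,.003)),('matBackR',(-.135,-.11,.003))]:print(n,px('top',W(*p)).round(1))
g=b.sum(2)//3
for x in (255,285):print('col',x,list(g[218:246,x]))
for y in (170,210):print('row',y,list(g[y,232:260]),list(g[y,296:322]))
c=im[180:285,340:400];cv2.imwrite('pics/b.png',c)
m=(g[185:290,345:440]>105).astype(np.uint8);n,l,s,cc=cv2.connectedComponentsWithStats(m)
print([(s[i].tolist()) for i in range(1,n) if s[i,4]>8])
```

```text
backL [[239.7 225.5]]
backR [[302.4 233.8]]
hEnd [[278.2 173. ]]
hBack [[272.6 215.3]]
matBackL [[235.5 230.5]]
matBackR [[305.8 239.7]]
col 255 [np.int64(88), np.int64(84), np.int64(86), np.int64(86), np.int64(87), np.int64(85), np.int64(89), np.int64(108), np.int64(121), np.int64(100), np.int64(38), np.int64(18), np.int64(20), np.int64(16), np.int64(42), np.int64(114), np.int64(158), np.int64(164), np.int64(165), np.int64(164), np.int64(164), np.int64(167), np.int64(166), np.int64(167), np.int64(166), np.int64(167), np.int64(163), np.int64(163)]
col 285 [np.int64(87), np.int64(86), np.int64(87), np.int64(88), np.int64(88), np.int64(87), np.int64(88), np.int64(89), np.int64(88), np.int64(88), np.int64(90), np.int64(111), np.int64(121), np.int64(88), np.int64(35), np.int64(26), np.int64(17), np.int64(17), np.int64(45), np.int64(117), np.int64(164), np.int64(167), np.int64(165), np.int64(165), np.int64(164), np.int64(167), np.int64(170), np.int64(167)]
row 170 [np.int64(166), np.int64(167), np.int64(166), np.int64(163), np.int64(126), np.int64(102), np.int64(96), np.int64(99), np.int6
[... 937 characters left out ...]
p.int64(137), np.int64(131), np.int64(137), np.int64(141), np.int64(143), np.int64(144), np.int64(143), np.int64(145), np.int64(146)] [np.int64(89), np.int64(88), np.int64(87), np.int64(89), np.int64(89), np.int64(87), np.int64(88), np.int64(86), np.int64(81), np.int64(99), np.int64(97), np.int64(56), np.int64(27), np.int64(54), np.int64(141), np.int64(161), np.int64(166), np.int64(166), np.int64(161), np.int64(121), np.int64(101), np.int64(95), np.int64(92), np.int64(94), np.int64(92), np.int64(94)]
[[70, 0, 23, 14, 240], [23, 19, 23, 42, 526], [9, 25, 15, 18, 131], [4, 39, 18, 17, 170], [29, 64, 16, 17, 220], [18, 86, 5, 7, 28], [29, 88, 4, 7, 23], [0, 98, 55, 7, 217], [88, 101, 4, 4, 12]]
```

```bash
python3 -c "
from plant import manip
print(manip.close_job())"
```

```text
the job is handed in; nothing more can be done
None
```

The job is handed in at about 76 s of the 210 s allowed: I tipped three rolls and four pots (two already in the tray, two from the bench) into the bin and stood the empty tray upright, centred on its mat to about 3 mm; I saw three rolls and at least three of the pots in the bin, and none left in the tray or in the parts of the bench in view.

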